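# Balance the paddle on the edge and mark the point

### The job

Find the balance point of the mixing paddle: gently slide it lengthwise along the pivoting edge in the middle of its stand, without lifting it off or pressing it down hard, until it stays level on that edge by itself with your hand off it. Then set the saddle rider astride the paddle right above the edge to mark the point, and leave everything level and at rest, the other things on the table undisturbed.

Things in the scene. Friction and masses are not known exactly. Their poses are not given: they have to be found in the camera images.
- stand: Fixed balance stand: grey base 70 x 240 x 10 mm, three posts in a row along its y axis, each 22 mm wide (x). The middle one is the steel fulcrum, capped by a small pivoting plate 24 mm long (y), level top 55 mm high. The outer two, 90 mm either side, 12 mm thick, are rubber-topped tip stops 49 mm high: an unbalanced paddle leans about 0.065 rad onto one. Origin: underside centre.
- crest (a point): Top centre of the fulcrum, 55 mm above the table, over the pivot edge; axes as the stand's (y along the row of posts, z up). The pivot is damped and weakly sprung: a paddle off balance by 1 mm tilts by about 0.008 rad (so 7 to 10 mm reaches a stop), and settles in about a second.
- paddle: Steel paddle lying on the stand along its y axis: flat-bottomed bar 300 (y) x 28 (x) x 14 mm high, a wide blade at +y, black handle at -y. 0.24 to 0.34 kg with hidden ballast in the handle: the balance point lies 12 to 52 mm from the origin towards -y. It starts leaning on the handle-side stop and is level only while that point is over the fulcrum's pivot. Origin: middle of the underside.
- blade_end (a point): Tip of the paddle's flat blade, on the underside, 190 mm from the paddle's origin. The blade is 66 mm wide, 5 mm thick and 75 mm long. To balance, the paddle must go this way. Held firmly and slid level while it leans, it jams down on the fulcrum: slide it along its own slope, or with a light touch.
- handle_end (a point): End of the paddle's handle, on the underside, 151 mm from the paddle's origin. The handle is 32 mm wide, 17 mm high and 76 mm long.
- rider: Aluminium saddle standing on the table, 0.03 kg. Plate 41 (x) x 24 (y) x 6 mm; two legs 10 mm long, 33 mm apart inside (x), go astride the 28 mm wide bar; upright grip fin 12 (x) x 22 (y) mm, 6 to 42 mm above the origin. Origin: centre of the plate's underside, which rests on the bar's top. Its y axis goes along the paddle, either way round.
- marker_pen: Bystander: marker pen 137 mm long lying on the table. Leave alone.
- clip: Bystander: small purple tube clip 49 x 32 x 11 mm. Leave alone.
- tube: Bystander: upright capped centrifuge tube 35 mm across, 117 mm high. Leave alone.

How it is judged:
By the outcome, as a careful person would: the job done as asked, in the order asked, and still so for the second after the job is handed in, with the robot touching nothing.
It also fails if it takes over 64 s, if anything falls off the work surface, if the arm or the gripper's body presses on something with over 40 N, if the wrist force passes 120 N, or if a joint passes its speed limit or range.

### The arm

A 6-joint arm with a two-finger parallel gripper is mounted at the origin on a cart in front of the work surface, level with it; the furniture and walls round the work are solid. World frame = base frame: x ahead of the robot, y to its left, z up, the work surface at z = 0. Lengths are in m, angles in rad, forces in N, time in s.
With the tool pointing down it reaches from about 0.325 to 0.85 m from the base axis. Payload 15.5 kg.
Tool frame: the origin (TCP) lies midway between the tips of the shut fingers; the grasp point (between the pads) lies 19 mm behind it (robot.tcp_to_grasp is the distance from the TCP to the grasp point, in m); z points along the fingers, y is the line along which they close (so a half turn about z gives the same grasp; the last joint's range is limited). The gripper opens to 91 mm and grips with 3 to 60 N. Pads are 32 mm wide; open, the fingers measure 118 mm over their backs; the gripper's body (76 mm by 178 mm) begins 60 mm behind the grasp point.
Start: joints at [1.171, 0.494, 1.345, -0, 1.302, -0.096], TCP at [0.187, 0.596, 0.19] pointing down, gripper open.
Joint ranges: [-2.91, 2.91], [-0.82, 2.16], [0.22, 2.67], [-1.22, 4.37], [0.12, 2.79], [-3.08, 3.08]. Speed limits (rad/s): [1.89, 1.89, 2.57, 3.01, 3.01, 3.01].

### API

Orientations are given as a 3x3 rotation matrix whose columns are the frame's x, y, z axes.
In Python, from workcell import robot, cams, finder gives the robot as it stands. The module is installed in compiled form; this text tells all that it offers.
- The arm moves only by the tool servo_tool, never from a script. Its argument "moves" is a list of rows, each an object of numbers: "jaw": the opening, from 0 (shut) to 1 (fully open); "dx", "dy", "dz": the shift along the tool's x, y, z in cm; "wx", "wy", "wz": the turn, a rotation vector about the tool's x, y, z in rad. In form: [{"jaw": .., "dx": .., "dy": .., "dz": .., "wx": .., "wy": .., "wz": ..}, ...]. A call has 1 to 10 rows; each row shifts and turns the commanded pose from where the row before left it, along the tool's axes as they then stand; what a row does not reach is not made up. A row lasts 1/12 s, in which the tool goes at most 41.7 mm and 7.16 degrees, less where a joint would pass 70% of its speed; a pose out of reach is approached as far as the arm can. A call with a gripper value outside its range is refused whole. The fingers move at their own pace and stop on an object; "grip_force" is the grip in N (left out, the last holds). Time passes only in rows, so rows that do not move let the fingers close. It gives the time, the measured TCP pose, the force, the opening and the grip force at its end, in the units of the state.
- robot.get_state(): the state, without advancing time (a new reading comes with each control period).
- cams.get_image(name): name is "scene" or "top" or "wrist"; returns a dict with "pixels" (384x512x3 uint8, red, green, blue), "depth" (384x512 float32, m along the optical axis (not along the pixel's ray), 0 where there is no reading), "camera_matrix" (3x3 intrinsics, pixels), "k1" (the pictures are not rectified: a ray, as slopes to the right and down, at radius r is drawn at 1 + k1 r^2 times it, then the intrinsics apply), "R" (3x3) and "t" (3): a world point X has camera coordinates R X + t; the wrist camera has in their place "hand_eye" (4x4, takes a point from camera to tool coordinates, whose origin is the TCP and whose axes are the flange's). Camera axes: x right, y down, z forward; pixel columns grow to the right and rows downward; lengths in m; the calibration is good to about 2 mm. A picture is of the moment at which its call begins: read the wrist's pose just before it.
- robot.finish_job(): hands the job in; it is judged then, once.
Trained networks look in a picture, given as the dict that the camera call returned (one of the last four; its "shot" number tells which), for a name from the list of things; names that differ only in an ending like _2 or _b are one class to them, and where a whole thing is asked for, a point or a joint stands for the part that bears it (a point fixed in the world has none). Each returns a list of dicts, best first, with "score" (0 to 1); they miss things now and then, are a little off and sometimes report something else, mostly with a low value. They report only what shows in the picture. A call takes as long as a camera call.
- finder.outline_of(thing, picture): "region" (384x512 bool, what is visible of it) and "centre" ([column, row] in pixels, amid what is visible of it).
The state is a dict: "clock": time; "qpos": joint angles; "dq": joint speeds; "tau": joint torques, N m; "tool_pos": TCP position; "ee_rot": TCP orientation; "wrist_force": force on the tool from outside, world axes, zero at the start; "torque": the same for the moment, N m; "opening": finger opening in m; "finger_force": force on a finger pad.
Only numpy, scipy, OpenCV 4.12 (cv2) and the standard library are available. Lean on these libraries where they do the work, as an engineer would, in place of code of your own. Each camera call takes 0.05 s, during which the arm holds its last target. There are 200 camera calls.

## Working session

There is one attempt and no reset: what is moved stays moved. The work goes in short steps, Python scripts to look and compute and a tool call to move; the robot and the scene stay as the last step left them, time stands still between calls to the robot, and variables do not carry over. Pictures are saved under pics/ and viewed, at most 10 in all, crops included, and the job is handed in when it is done.

Besides the shell and the picture viewer there is one more tool, called after "Emit:" as name(argument=value, ...) on one line, values as JSON. servo_tool: Moves the arm, as the interface text tells. Its arguments: {"type":"object","properties":{"moves":{"type":"array","items":{"type":"object","properties":{"jaw":{"type":"number"},"dx":{"type":"number"},"dy":{"type":"number"},"dz":{"type":"number"},"wx":{"type":"number"},"wy":{"type":"number"},"wz":{"type":"number"}}}},"grip_force":{"type":"number"}},"required":["moves"]}

```bash
mkdir -p pics
cat > h.py <<'E'
import numpy as np, cv2
from workcell import robot, cams, finder
def cloud(im, mask=None):
    K=np.array(im["camera_matrix"]); d=im["depth"]
    ok=d>0
    if mask is not None: ok&=mask
    v,u=np.nonzero(ok)
    # invert k1
    p=cv2.undistortPoints(np.stack([u,v],1).astype(np.float64)[:,None],K,np.array([im["k1"],0,0,0,0.]))[:,0]
    z=d[v,u]; P=np.c_[p*z[:,None],z]
    if "R" in im: X=(P-np.array(im["t"]))@np.array(im["R"])
    else:
        H=np.array(im["hand_eye"]); s=im["st"]; T=P@H[:3,:3].T+H[:3,3]
        X=T@np.array(s["ee_rot"]).T+np.array(s["tool_pos"])
    return X,np.c_[u,v]
def shot(n):
    s=robot.get_state(); im=cams.get_image(n); im["st"]=s; return im
def save(im,f,crop=None,sc=1):
    p=im["pixels"][:,:,::-1]
    if crop: p=p[crop[1]:crop[3],crop[0]:crop[2]]
    cv2.imwrite("pics/"+f,cv2.resize(p,None,fx=sc,fy=sc,interpolation=cv2.INTER_CUBIC))
E
python3 - <<'E'
from h import *
s=robot.get_state(); print({k:np.round(v,3).tolist() for k,v in s.items()})
A=[]
for n in ["top","scene"]:
    im=shot(n); A.append(im["pixels"])
    print(n, im["k1"])
    for t in ["paddle","stand","rider","marker_pen","clip","tube","blade_end","handle_end"]:
        for r in finder.outline_of(t,im)[:1]:
            X,uv=cloud(im,r["region"])
            if len(X)<5: print(t,"few");continue
            q=X[:,:2].astype(np.float32); rc=cv2.minAreaRect(q)
            print(t,round(r["score"],2),np.round(r["centre"]),len(X),"med",np.round(np.median(X,0),3),"z",np.round(np.percentile(X[:,2],[2,98]),3),"rect",np.round(rc[0],3),np.round(rc[1],3),round(rc[2],1))
cv2.imwrite("pics/a.png",cv2.resize(np.vstack(A)[:,:,::-1],(400,600)) if 0 else np.hstack([cv2.resize(a,(400,300)) for a in A])[:,:,::-1])
E
```

```text
{'clock': 0.0, 'qpos': [1.171, 0.494, 1.346, -0.0, 1.302, -0.095], 'dq': [-0.0, 0.001, -0.002, -0.001, 0.001, 0.001], 'tau': [0.001, -87.884, -38.186, 0.071, 0.053, -0.0], 'tool_pos': [0.187, 0.596, 0.19], 'ee_rot': [[-0.954, 0.299, -0.0], [0.299, 0.954, -0.001], [0.0, -0.001, -1.0]], 'wrist_force': [-1.135, -0.793, -0.223], 'torque': [-0.009, -0.01, 0.034], 'finger_force': 0.0, 'opening': 0.091}
top -0.10329711150940456
paddle 0.87 [243. 192.] 1407 med [0.553 0.011 0.069] z [0.022 0.08 ] rect [ 0.559 -0.02 ] [0.063 0.335] 7.6
stand 0.78 [254. 198.] 903 med [ 0.539 -0.029  0.01 ] z [0.004 0.018] rect [ 0.555 -0.022] [0.071 0.237] 5.5
rider 0.73 [334. 241.] 190 med [ 0.408 -0.261  0.011] z [-0.003  0.018] rect [ 0.41  -0.264] [0.015 0.132] 24.3
marker_pen 0.61 [338. 240.] 209 med [ 0.411 -0.27   0.01 ] z [-0.005  0.018] rect [ 0.41  -0.266] [0.017 0.131] 25.0
tube 0.66 [375. 191.] 192 med [ 0.546 -0.367  0.113] z [0.001 0.122] rect [ 0.561 -0.385] [0.03  0.067] 41.4
blade_end 0.91 [241. 190.] 1485 med [0.553 0.022 0.069] z [0.014 0.079] rect [ 0.561 -0.023] [0.08  0.346] 5.1
handle_en
[... 210 characters left out ...]
581 0.02 ] [0.428 0.153] 90.0
stand 0.76 [244. 218.] 1876 med [ 0.546 -0.035  0.012] z [0.003 0.048] rect [ 0.561 -0.019] [0.086 0.251] 5.5
rider 0.74 [224. 240.] 282 med [ 0.431 -0.068  0.022] z [0.002 0.055] rect [ 0.454 -0.054] [0.086 0.032] 18.5
marker_pen 0.72 [300. 298.] 410 med [ 0.413 -0.275  0.011] z [0.002 0.017] rect [ 0.416 -0.266] [0.024 0.137] 24.2
tube 0.94 [375. 260.] 759 med [ 0.539 -0.377  0.073] z [0.001 0.119] rect [ 0.62  -0.358] [0.181 0.042] 10.5
blade_end 0.89 [239. 201.] 1725 med [ 0.552 -0.028  0.068] z [0.003 0.079] rect [ 0.588 -0.021] [0.151 0.343] 2.8
handle_end 0.66 [243. 200.] 1681 med [ 0.552 -0.03   0.069] z [0.005 0.079] rect [0.595 0.017] [0.145 0.408] 8.7
```

View pics/a.png

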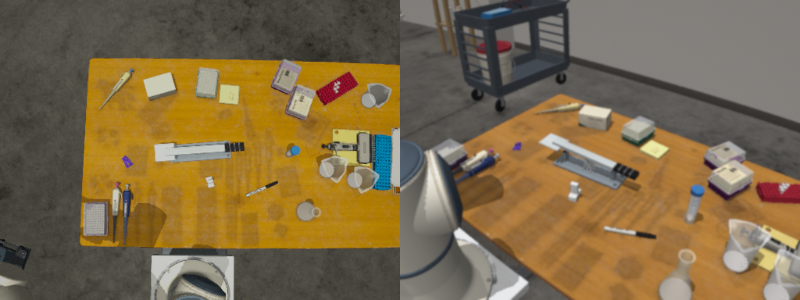

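The top view shows the paddle at about (200,149), blade to the left (+y) and handle to the right. The rider is at (210,182), between the robot and the stand, and the pen, tube and clip are well clear of it. Next I'll get the wrist camera mounting and plan a viewing pose.

```bash
cat >> h.py <<'E'
def plan(p,ydir=None,zdir=(0,0,-1)):
    """delta from the current pose in tool axes: cm, and wz; splits not done"""
    s=robot.get_state(); R=np.array(s["ee_rot"]); d=R.T@(np.array(p)-s["tool_pos"])*100
    print("clock",s["clock"],"pos",np.round(s["tool_pos"],4),"d(cm)",np.round(d,2),"n",np.round(np.linalg.norm(d),2))
    if ydir is not None:
        z=np.array(zdir,float);z/=np.linalg.norm(z);y=np.array(ydir,float);y-=z*(y@z);y/=np.linalg.norm(y)
        Rt=np.c_[np.cross(y,z),y,z]
        print("w",np.round(cv2.Rodrigues(R.T@Rt)[0].ravel(),4))
E
python3 - <<'E'
from h import *
im=shot("wrist"); print(np.round(im["hand_eye"],3), np.round(im["camera_matrix"],1))
plan([0.47,-0.05,0.32],[-0.096,0.995,0])
E
```

```text
[[-0.001 -0.971 -0.239  0.067]
 [ 1.    -0.001  0.001  0.   ]
 [-0.001 -0.239  0.971 -0.195]
 [ 0.     0.     0.     1.   ]] [[270.8   0.  253. ]
 [  0.  270.8 189.9]
 [  0.    0.    1. ]]
clock 0.95 pos [0.187  0.5964 0.1903] d(cm) [-46.34 -53.21 -12.97] n 71.74
w [-0.   0.  -0.4]
```

Emit:
servo_tool(moves=[{"dx": -2.6, "dy": -2.8, "jaw": 0.5}, {"dx": -2.6, "dy": -2.8}, {"dx": -2.6, "dy": -2.8}, {"dx": -2.6, "dy": -2.8}, {"dx": -2.6, "dy": -2.8}, {"dx": -2.6, "dy": -2.8}, {"dx": -2.6, "dy": -2.8}, {"dx": -2.6, "dy": -2.8}, {"dx": -2.6, "dy": -2.8}, {"dx": -2.6, "dy": -2.8}])

```text
invalid input at $.moves[0]: expected keys jaw, dx, dy, dz, wx, wy, wz
```

Emit:
servo_tool(moves=[{"dx": -2.6, "dy": -2.8}, {"dx": -2.6, "dy": -2.8}, {"dx": -2.6, "dy": -2.8}, {"dx": -2.6, "dy": -2.8}, {"dx": -2.6, "dy": -2.8}, {"dx": -2.6, "dy": -2.8}, {"wz": -0.1}, {"wz": -0.1}, {"wz": -0.1}, {"wz": -0.1}])

```text
invalid input at $.moves[0]: expected keys jaw, dx, dy, dz, wx, wy, wz
```

Emit:
servo_tool(moves=[{"jaw": 0.3, "dx": -2.8, "dy": -3, "dz": 0, "wx": 0, "wy": 0, "wz": 0}, {"jaw": 0.3, "dx": -2.8, "dy": -3, "dz": 0, "wx": 0, "wy": 0, "wz": 0}, {"jaw": 0.3, "dx": -2.8, "dy": -3, "dz": 0, "wx": 0, "wy": 0, "wz": 0}, {"jaw": 0.3, "dx": -2.8, "dy": -3, "dz": 0, "wx": 0, "wy": 0, "wz": 0}, {"jaw": 0.3, "dx": -2.8, "dy": -3, "dz": 0, "wx": 0, "wy": 0, "wz": 0}, {"jaw": 0.3, "dx": -2.8, "dy": -3, "dz": 0, "wx": 0, "wy": 0, "wz": 0}, {"jaw": 0.3, "dx": -2.8, "dy": -3, "dz": 0, "wx": 0, "wy": 0, "wz": 0}, {"jaw": 0.3, "dx": -2.8, "dy": -3, "dz": 0, "wx": 0, "wy": 0, "wz": 0}, {"jaw": 0.3, "dx": -2.8, "dy": -3, "dz": 0, "wx": 0, "wy": 0, "wz": 0}, {"jaw": 0.3, "dx": -2.8, "dy": -3, "dz": 0, "wx": 0, "wy": 0, "wz": 0}])

```text
clock: 1.78
tool_pos: [0.3649, 0.2246, 0.1906]
ee_rot: [[-0.954, 0.299, 0.001], [0.299, 0.954, 0.0], [-0.001, 0.0, -1.0]]
wrist_force: [1.8, 0.7, 0.2]
opening: 0.0286
finger_force: 0.0
```

Emit:
servo_tool(moves=[{"jaw": 0, "dx": -2.8, "dy": -3, "dz": 0, "wx": 0, "wy": 0, "wz": 0}, {"jaw": 0, "dx": -2.8, "dy": -3, "dz": 0, "wx": 0, "wy": 0, "wz": 0}, {"jaw": 0, "dx": -2.8, "dy": -3, "dz": 0, "wx": 0, "wy": 0, "wz": 0}, {"jaw": 0, "dx": -2.8, "dy": -3, "dz": 0, "wx": 0, "wy": 0, "wz": 0}, {"jaw": 0, "dx": -2.8, "dy": -3, "dz": 0, "wx": 0, "wy": 0, "wz": 0}, {"jaw": 0, "dx": -2.8, "dy": -3, "dz": 0, "wx": 0, "wy": 0, "wz": -0.1}, {"jaw": 0, "dx": 0, "dy": 0, "dz": 0, "wx": 0, "wy": 0, "wz": -0.1}, {"jaw": 0, "dx": 0, "dy": 0, "dz": 0, "wx": 0, "wy": 0, "wz": -0.1}, {"jaw": 0, "dx": 0, "dy": 0, "dz": 0, "wx": 0, "wy": 0, "wz": -0.1}, {"jaw": 0, "dx": 0, "dy": 0, "dz": 0, "wx": 0, "wy": 0, "wz": 0}])

```text
clock: 2.62
tool_pos: [0.4708, 0.0044, 0.1903]
ee_rot: [[-0.995, -0.1, 0.0], [-0.1, 0.995, -0.0], [-0.0, -0.0, -1.0]]
wrist_force: [0.1, -0.2, 0.3]
opening: 0.0003
finger_force: 0.0
```

Run:
```python
from h import *
im=shot("wrist"); save(im,"w1.png",sc=1.5)
s=im["st"]; print(s["clock"],np.round(s["tool_pos"],4),np.round(s["wrist_force"],2)); print(np.round(s["ee_rot"],3).tolist())
np.save("w1.npy",im,allow_pickle=True)
for t in ["paddle","stand","rider","clip"]:
    for r in finder.outline_of(t,im)[:1]:
        X,uv=cloud(im,r["region"]); rc=cv2.minAreaRect(X[:,:2].astype(np.float32))
        print(t,round(r["score"],2),np.round(r["centre"]),len(X),"med",np.round(np.median(X,0),3),"z",np.round(np.percentile(X[:,2],[2,50,98]),3),"rect",np.round(rc[0],3),np.round(rc[1],3),round(rc[2],1))
        np.save(t+"_m.npy",r["region"])
```

```text
2.6167 [0.4708 0.0044 0.1903] [ 0.1  -0.22  0.35]
[[-0.995, -0.1, 0.0], [-0.1, 0.995, -0.0], [-0.0, -0.0, -1.0]]
paddle 0.97 [152. 225.] 945 med [ 0.549 -0.115  0.065] z [0.052 0.065 0.072] rect [ 0.504 -0.031] [0.138 0.358] 0.5
stand 0.86 [198. 211.] 1759 med [ 0.529 -0.073  0.01 ] z [0.003 0.01  0.297] rect [ 0.496 -0.033] [0.118 0.243] 6.7
rider 0.56 [206. 142.] 584 med [ 0.432 -0.061  0.017] z [0.001 0.017 0.053] rect [ 0.435 -0.065] [0.041 0.03 ] 17.3
clip 0.71 [422. 213.] 492 med [0.509 0.265 0.004] z [-0.     0.004  0.008] rect [0.51  0.267] [0.048 0.03 ] 39.8
```

View pics/w1.png

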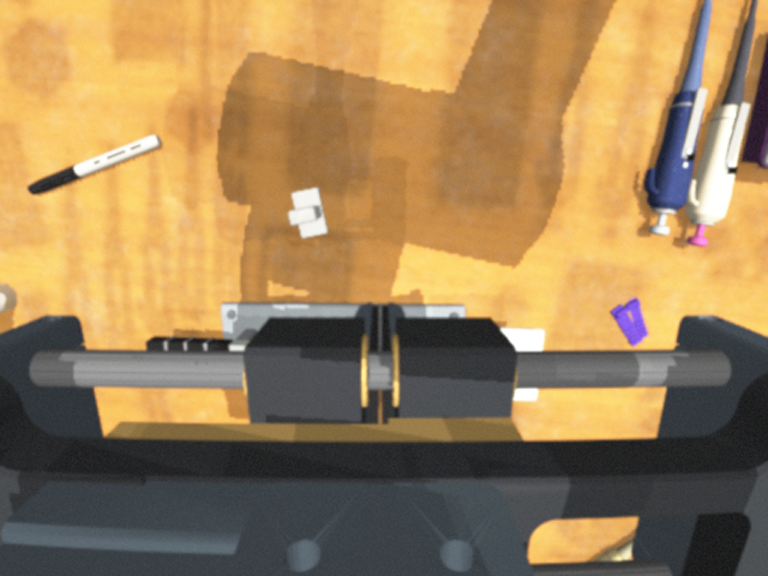

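The fingers hide the stand. The rider is at pixel (308,213), the black handle at (195,345) and the white blade at (525,365). Moving forward should clear the view.

Emit:
servo_tool(moves=[{"jaw": 0, "dx": -3.8, "dy": -0.5, "dz": 0, "wx": 0, "wy": 0, "wz": 0}, {"jaw": 0, "dx": -3.8, "dy": -0.5, "dz": 0, "wx": 0, "wy": 0, "wz": 0}, {"jaw": 0, "dx": -3.8, "dy": -0.5, "dz": 0, "wx": 0, "wy": 0, "wz": 0}, {"jaw": 0, "dx": -3.8, "dy": -0.5, "dz": 0, "wx": 0, "wy": 0, "wz": 0}, {"jaw": 0, "dx": 0, "dy": 0, "dz": 0, "wx": 0, "wy": 0, "wz": 0}])

```text
clock: 3.28
tool_pos: [0.6299, -0.001, 0.1898]
ee_rot: [[-0.996, -0.094, 0.003], [-0.094, 0.996, -0.0], [-0.003, -0.001, -1.0]]
wrist_force: [-2.9, 0.3, -0.5]
opening: 0.0006
finger_force: 0.0
```

Run:
```python
from h import *
im=shot("wrist"); save(im,"w2.png",sc=1.5)
s=im["st"]; print(s["clock"],np.round(s["tool_pos"],4))
np.save("w2.npy",im,allow_pickle=True)
for t in ["paddle","stand","rider"]:
    for r in finder.outline_of(t,im)[:1]:
        X,uv=cloud(im,r["region"]); rc=cv2.minAreaRect(X[:,:2].astype(np.float32))
        print(t,round(r["score"],2),np.round(r["centre"]),len(X),"med",np.round(np.median(X,0),3),"z",np.round(np.percentile(X[:,2],[2,50,98]),3),"rect",np.round(rc[0],3),np.round(rc[1],3),round(rc[2],1))
        np.save(t+"_m2.npy",r["region"])
ax=np.array([-.096,.995]); 
X,uv=cloud(im); 
ax/=np.linalg.norm(ax); nx=np.array([ax[1],-ax[0]]); c=np.array([.555,-.022])
a=(X[:,:2]-c)@ax; b=(X[:,:2]-c)@nx
# profile of paddle top along a
m=(X[:,2]>.04)&(X[:,2]<.1)&(abs(b)<.05)&(abs(a)<.25)
for lo in np.arange(-.2,.24,.01):
    k=m&(a>=lo)&(a<lo+.01)
    if k.sum()>5: print(round(lo+.005,3),k.sum(),"b",np.round(np.percentile(b[k],[1,50,99]),4),"z",np.round(np.percentile(X[k,2],[10,50,90]),4))
print("ends a",np.sort(a[m])[[0,5,20,-20,-5,-1]])
```

```text
3.2833 [ 0.6299 -0.001   0.1898]
paddle 0.57 [286. 111.] 9983 med [0.554 0.03  0.07 ] z [0.061 0.07  0.078] rect [ 0.549 -0.003] [0.075 0.375] 5.9
stand 0.72 [243. 129.] 4629 med [ 0.566 -0.028  0.01 ] z [0.009 0.01  0.013] rect [ 0.555 -0.027] [0.07  0.232] 5.3
rider 0.64 [219.  15.] 677 med [ 0.442 -0.06   0.018] z [0.005 0.018 0.053] rect [ 0.44  -0.061] [0.032 0.024] 17.8
-0.165 175 b [-0.0179 -0.0031  0.0133] z [0.0604 0.0615 0.0625]
-0.155 226 b [-0.0178 -0.0024  0.0131] z [0.061  0.0623 0.0634]
-0.145 232 b [-0.0174 -0.0027  0.0132] z [0.0619 0.0629 0.0639]
-0.135 229 b [-0.0171 -0.0025  0.0133] z [0.0626 0.0636 0.0646]
-0.125 229 b [-0.017  -0.0013  0.0135] z [0.0632 0.0643 0.0652]
-0.115 235 b [-0.0167 -0.0012  0.0136] z [0.0639 0.065  0.0659]
-0.105 233 b [-0.0165 -0.002   0.0137] z [0.0645 0.0655 0.0665]
-0.095 267 b [-0.0174 -0.0019  0.0138] z [0.0626 0.0648 0.0666]
-0.085 208 b [-0.0151 -0.0019  0.0117] z [0.0629 0.0639 0.0649]
-0.075 212 b [-0.015  -0.0017  0.0118] z [0.0637 0.0645 0.0654]
-0.065 213 b [-0.0148 -0.0017  0.0118] z [0.0644 0.0653 0.0663]
-0.055 216 b [-0.
[... 877 characters left out ...]
 b [-0.0147 -0.0007  0.0134] z [0.0743 0.0753 0.0763]
0.095 360 b [-0.0314 -0.0007  0.0305] z [0.0664 0.0755 0.0768]
0.105 532 b [-0.0323 -0.0008  0.0328] z [0.0668 0.0686 0.0772]
0.115 543 b [-0.0324  0.0002  0.0327] z [0.0674 0.0693 0.0779]
0.125 532 b [-0.0324 -0.0008  0.0327] z [0.0682 0.0701 0.0786]
0.135 458 b [-0.0325 -0.001   0.0326] z [0.0687 0.0697 0.0707]
0.145 543 b [-0.0324 -0.0012  0.0325] z [0.0692 0.0703 0.0713]
0.155 533 b [-0.0325 -0.0013  0.0324] z [0.0699 0.0709 0.0719]
0.165 512 b [-0.0316 -0.0014  0.0322] z [0.0706 0.0716 0.0726]
0.175 35 b [-0.0319 -0.0058  0.0291] z [0.0703 0.0713 0.0724]
ends a [-0.16864279 -0.16829054 -0.16722699  0.17038546  0.17093068  0.1713869 ]
```

View pics/w2.png

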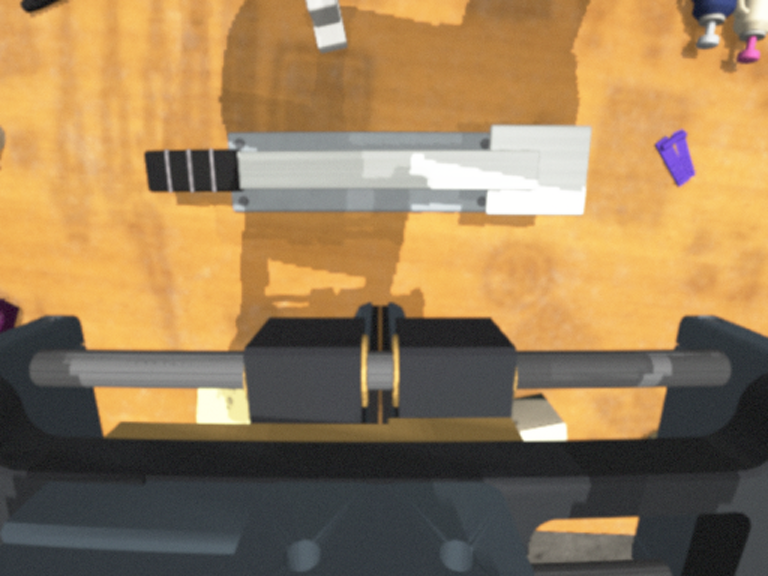

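The view is now clear: black handle end at (146,170), blade tip at (590,170), grey base from (230,133) to about (490,212) and further under the blade. I'll fit the stand axis and centre, then the push pose.

Run:
```python
from h import *
im=np.load("w2.npy",allow_pickle=True).item()
X,uv=cloud(im)
m=(abs(X[:,2]-.0105)<.003)&(abs(X[:,0]-.555)<.06)&(X[:,1]>-.19)&(X[:,1]<.14)
hsv=cv2.cvtColor(im["pixels"],cv2.COLOR_RGB2HSV); g=hsv[uv[:,1],uv[:,0],1]<90
m&=g; P=X[m]
rc=cv2.minAreaRect(P[:,:2].astype(np.float32)); print(len(P),rc)
th=np.deg2rad(rc[2] if rc[2]<45 else rc[2]-90)
x=np.array([np.cos(th),np.sin(th)]); y=np.array([-x[1],x[0]])
c=np.array(rc[0]); 
a=(P[:,:2]-c)@y; b=(P[:,:2]-c)@x
print("a",np.percentile(a,[0,.2,1,99,99.8,100]),"b",np.percentile(b,[0,.3,1,99,99.7,100]))
# edges as line fits: b-edges binned in a
for lo in np.arange(-.11,.12,.02):
    k=abs(a-lo)<.01
    if k.sum()>20: print(round(lo,3),np.round([b[k].min(),b[k].max()],4),k.sum())
for lo in np.arange(-.03,.035,.01):
    k=abs(b-lo)<.005
    if k.sum()>20: print("end",round(lo,3),np.round([a[k].min(),a[k].max()],4))
A=np.c_[a,b,np.ones(len(a))]; print("base plane",np.linalg.lstsq(A,P[:,2],rcond=None)[0])
q=(abs((X[:,:2]-c)@x)<.010)&(((X[:,:2]-c)@y)>-.05)&(((X[:,:2]-c)@y)<.07)&(X[:,2]>.06)&(X[:,2]<.085)
Q=X[q];A=np.c_[(Q[:,:2]-c)@y,(Q[:,:2]-c)@x,np.ones(len(Q))];print("bar plane",np.linalg.lstsq(A,Q[:,2],rcond=None)[0])
```

```text
4535 ((0.55450838804245, -0.027136601507663727), (0.0695299506187439, 0.23175591230392456), 5.147957801818848)
a [-0.11587794 -0.11450151 -0.11225698  0.11237173  0.11464889  0.11587797] b [-0.03476508 -0.03438141 -0.03405575  0.03383609  0.03464824  0.0347649 ]
-0.11 [-0.0331  0.0338] 235
-0.09 [-0.0341  0.0338] 403
-0.07 [-0.0342  0.0339] 414
-0.05 [-0.034   0.0339] 409
-0.03 [-0.0339  0.0339] 402
-0.01 [-0.034   0.0339] 409
0.01 [-0.034   0.0338] 403
0.03 [-0.0341  0.0338] 393
0.05 [-0.0341  0.0337] 402
0.07 [-0.0343  0.0336] 396
0.09 [-0.0345  0.0348] 390
0.11 [-0.0348  0.0348] 279
end -0.03 [-0.1145  0.1159]
end -0.02 [-0.1149  0.1148]
end 0.02 [-0.1159  0.1145]
end 0.03 [-0.1148  0.1154]
base plane [0.00067019 0.00135122 0.01029456]
bar plane [ 0.06671889 -0.00039692  0.06938309]
```

Emit:
servo_tool(moves=[{"jaw": 0, "dx": 1.3, "dy": -3.65, "dz": 0, "wx": 0, "wy": 0, "wz": 0}, {"jaw": 0, "dx": 1.3, "dy": -3.65, "dz": 0, "wx": 0, "wy": 0, "wz": 0}, {"jaw": 0, "dx": 1.3, "dy": -3.65, "dz": 0, "wx": 0, "wy": 0, "wz": 0}, {"jaw": 0, "dx": 1.3, "dy": -3.65, "dz": 0, "wx": 0, "wy": 0, "wz": 0}, {"jaw": 0, "dx": 1.3, "dy": -3.65, "dz": 0, "wx": 0, "wy": 0, "wz": 0}, {"jaw": 0, "dx": 1.3, "dy": -3.65, "dz": 0, "wx": 0, "wy": 0, "wz": 0}, {"jaw": 0, "dx": 0, "dy": 0, "dz": 3.4, "wx": 0, "wy": 0, "wz": 0}, {"jaw": 0, "dx": 0, "dy": 0, "dz": 3.4, "wx": 0, "wy": 0, "wz": 0}, {"jaw": 0, "dx": 0, "dy": 0, "dz": 3, "wx": 0, "wy": 0, "wz": 0}, {"jaw": 0, "dx": 0, "dy": 0, "dz": 0, "wx": 0, "wy": 0, "wz": 0}])

```text
clock: 4.32
tool_pos: [0.563, -0.2244, 0.0878]
ee_rot: [[-0.996, -0.094, -0.007], [-0.094, 0.996, 0.004], [0.007, 0.004, -1.0]]
wrist_force: [-1.9, 0.6, -0.7]
opening: 0.0007
finger_force: 0.0
```

```bash
cat >> h.py <<'E'
th=np.deg2rad(5.15); c0=np.array([.5541,-.0227]); xs=np.array([np.cos(th),np.sin(th)]); ys=np.array([-xs[1],xs[0]])
def W(a,b,z): return np.r_[c0+a*ys+b*xs,z]
def prof(im,lo=-.05,hi=.09):
    """tilt of the bar top (about x_s) and base tilt, extents"""
    X,uv=cloud(im); a=(X[:,:2]-c0)@ys; b=(X[:,:2]-c0)@xs
    m=(X[:,2]>.05)&(X[:,2]<.09)&(abs(b)<.011)&(a>lo)&(a<hi)
    f=np.polyfit(a[m],X[m,2],1); r=abs(X[m,2]-np.polyval(f,a[m]))
    k=r<.003; f=np.polyfit(a[m][k],X[m,2][k],1)
    e=(X[:,2]>.035)&(X[:,2]<.095)&(abs(b)<.013)&(abs(a)<.27)
    print("clock",round(im["st"]["clock"],2),"n",k.sum(),"bar slope",np.round(f[0],4),"z0",np.round(f[1],4),"ends",np.round(np.sort(a[e])[[8,-8]],4))
E
python3 - <<'E'
from h import *
for n in ["top","scene","wrist"]:
    im=shot(n); prof(im)
save(im,"w3.png",sc=1.2)
plan(np.r_[W(-.1685-.0185,-.002,.054)],np.r_[ys,0])
E
```

```text
clock 4.32 n 196 bar slope 0.0701 z0 0.0693 ends [-0.1219  0.074 ]
clock 4.37 n 247 bar slope 0.0616 z0 0.0713 ends [-0.17    0.1663]
clock 4.42 n 1448 bar slope 0.0657 z0 0.0699 ends [-0.1693  0.027 ]
clock 4.4667 pos [ 0.5673 -0.2261  0.094 ] d(cm) [-0.31  1.68  4.  ] n 4.35
w [-0.0006  0.0009  0.0054]
```

View pics/w3.png

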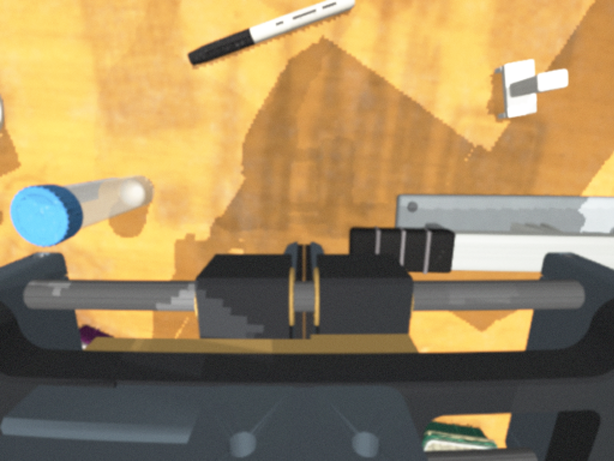

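Emit:
servo_tool(moves=[{"jaw": 0, "dx": -0.3, "dy": 0, "dz": 2, "wx": 0, "wy": 0, "wz": 0}, {"jaw": 0, "dx": 0, "dy": 0, "dz": 2, "wx": 0, "wy": 0, "wz": 0.005}, {"jaw": 0, "dx": 0, "dy": 0.8, "dz": 0, "wx": 0, "wy": 0, "wz": 0}, {"jaw": 0, "dx": 0, "dy": 0.8, "dz": 0, "wx": 0, "wy": 0, "wz": 0}, {"jaw": 0, "dx": 0, "dy": 0.25, "dz": 0, "wx": 0, "wy": 0, "wz": 0}, {"jaw": 0, "dx": 0, "dy": 0.25, "dz": 0, "wx": 0, "wy": 0, "wz": 0}, {"jaw": 0, "dx": 0, "dy": 0.25, "dz": 0, "wx": 0, "wy": 0, "wz": 0}, {"jaw": 0, "dx": 0, "dy": 0.25, "dz": 0, "wx": 0, "wy": 0, "wz": 0}, {"jaw": 0, "dx": 0, "dy": 0.25, "dz": -0.02, "wx": 0, "wy": 0, "wz": 0}, {"jaw": 0, "dx": 0, "dy": 0, "dz": 0, "wx": 0, "wy": 0, "wz": 0}])

```text
clock: 5.3
tool_pos: [0.5675, -0.1972, 0.0528]
ee_rot: [[-0.996, -0.09, 0.0], [-0.09, 0.996, -0.0], [-0.0, -0.0, -1.0]]
wrist_force: [-0.3, -0.6, 0.6]
opening: 0.0006
finger_force: 0.0
```

Run:
```python
from h import *
im=shot("wrist"); prof(im); s=im["st"]
print(np.round(s["tool_pos"],4),(np.array(s["tool_pos"][:2])-c0)@ys,(np.array(s["tool_pos"][:2])-c0)@xs,np.round(s["wrist_force"],1))
```

```text
clock 5.3 n 966 bar slope 0.0658 z0 0.0698 ends [-0.163   0.0138]
[ 0.5675 -0.1972  0.0528] -0.17495790740221587 -0.0022811498899014872 [-0.3 -0.6  0.6]
```

Emit:
servo_tool(moves=[{"jaw": 0, "dx": 0, "dy": 0.25, "dz": -0.02, "wx": 0, "wy": 0, "wz": 0}, {"jaw": 0, "dx": 0, "dy": 0.25, "dz": -0.02, "wx": 0, "wy": 0, "wz": 0}, {"jaw": 0, "dx": 0, "dy": 0.25, "dz": -0.02, "wx": 0, "wy": 0, "wz": 0}, {"jaw": 0, "dx": 0, "dy": 0.25, "dz": -0.02, "wx": 0, "wy": 0, "wz": 0}, {"jaw": 0, "dx": 0, "dy": 0.25, "dz": -0.02, "wx": 0, "wy": 0, "wz": 0}, {"jaw": 0, "dx": 0, "dy": 0.25, "dz": -0.02, "wx": 0, "wy": 0, "wz": 0}, {"jaw": 0, "dx": 0, "dy": 0, "dz": 0, "wx": 0, "wy": 0, "wz": 0}])

```text
clock: 5.93
tool_pos: [0.5661, -0.1821, 0.0538]
ee_rot: [[-0.996, -0.09, -0.0], [-0.09, 0.996, 0.0], [0.0, 0.0, -1.0]]
wrist_force: [0.4, -0.5, 0.7]
opening: 0.0004
finger_force: 0.0
```

```bash
cat >> h.py <<'E'
def rep():
    im=shot("wrist"); prof(im); s=im["st"]
    p=np.array(s["tool_pos"]); print("TCP",np.round(p,4),"a,b",np.round([(p[:2]-c0)@ys,(p[:2]-c0)@xs],4),"F",np.round(s["wrist_force"],1))
    X,uv=cloud(im); a=(X[:,:2]-c0)@ys; b=(X[:,:2]-c0)@xs
    g=[]
    for lo in np.arange(-.1,.1,.01):
        k=(abs(a-lo)<.005)&(X[:,2]>.055)&(X[:,2]<.085)&(abs(b)<.022)
        if k.sum()>20: g.append((lo,b[k].min()))
    if len(g)>3: print("near edge b slope",np.round(np.polyfit(*np.array(g).T,1),4))
E
python3 -c "
from h import *
rep()"
```

```text
clock 5.93 n 1493 bar slope 0.0645 z0 0.0698 ends [-0.16    0.0287]
TCP [ 0.5661 -0.1821  0.0538] a,b [-0.1598 -0.0024] F [ 0.4 -0.5  0.7]
near edge b slope [ 0.0101 -0.0143]
```

```bash
cat >> h.py <<'E'
def sc():
    im=shot("scene"); prof(im)
E
python3 -c "
from h import *
sc()"
```

```text
clock 5.98 n 282 bar slope 0.06 z0 0.0712 ends [-0.1706  0.1658]
```

Emit:
servo_tool(moves=[{"jaw": 0, "dx": 0, "dy": 0.25, "dz": -0.02, "wx": 0, "wy": 0, "wz": 0}, {"jaw": 0, "dx": 0, "dy": 0.25, "dz": -0.02, "wx": 0, "wy": 0, "wz": 0}, {"jaw": 0, "dx": 0, "dy": 0, "dz": 0, "wx": 0, "wy": 0, "wz": 0}])

```text
clock: 6.28
tool_pos: [0.5656, -0.1772, 0.0541]
ee_rot: [[-0.996, -0.09, -0.0], [-0.09, 0.996, 0.0], [0.0, 0.0, -1.0]]
wrist_force: [-0.4, 0.2, -0.4]
opening: 0.0002
finger_force: 0.0
```

```bash
python3 -c "
from h import *
sc();rep()"
```

```text
clock 6.28 n 270 bar slope 0.0544 z0 0.0714 ends [-0.1699  0.1665]
clock 6.33 n 1670 bar slope 0.0651 z0 0.0698 ends [-0.1684  0.0332]
TCP [ 0.5657 -0.1773  0.0541] a,b [-0.155  -0.0024] F [ 0.5 -0.1 -0.2]
near edge b slope [ 0.0099 -0.0143]
```

```bash
python3 -c "
from h import *
im=shot('wrist'); im2=shot('scene')
save(im2,'s4.png',(140,120,340,290),3)
save(im,'w4.png',sc=1)
a=cv2.imread('pics/s4.png'); b=cv2.imread('pics/w4.png')
b=cv2.resize(b,(512,384)); a=cv2.resize(a,(600,510))[:, :]
o=np.zeros((600,800,3),np.uint8); o[:340,:400]=cv2.resize(a,(400,340)); o[300:600,400:]=cv2.resize(b,(400,300)); 
cv2.imwrite('pics/c4.png',o)"
```

```text
(no output)
```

View pics/c4.png

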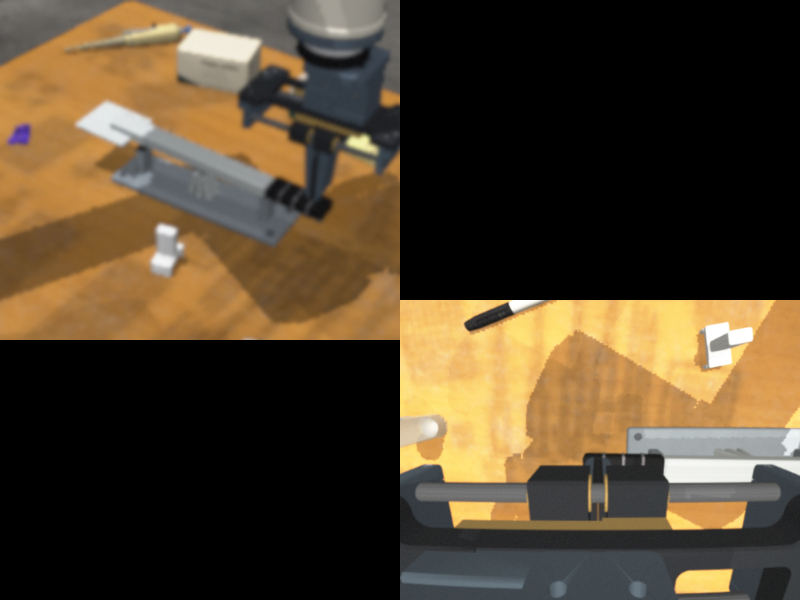

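The scene crop shows the fingers at the handle's far top edge, around (318,195). The wrist view shows the handle end at (585,465), left of the fingers, so the paddle hasn't moved. I'll measure where the fingertip really is.

```bash
python3 -c "
from h import *
im=shot('wrist'); X,uv=cloud(im)
T=(X-np.array(im['st']['tool_pos']))@np.array(im['st']['ee_rot'])
m=(abs(T[:,1])<.02)&(abs(T[:,0])<.03)&(T[:,2]>-.08)&(T[:,2]<.03)
for r in np.arange(186,225,3):
    k=m&(abs(uv[:,1]-r)<=0)
    print(r,[(int(u),*np.round(t*1000).astype(int)) for u,t in zip(uv[k][::4,0],T[k][::4])])
"
```

```text
186 []
189 []
192 []
195 [(238, np.int64(14), np.int64(-11), np.int64(3)), (242, np.int64(14), np.int64(-8), np.int64(3)), (246, np.int64(14), np.int64(-5), np.int64(4)), (250, np.int64(14), np.int64(-2), np.int64(3)), (254, np.int64(14), np.int64(1), np.int64(3)), (262, np.int64(14), np.int64(7), np.int64(3))]
198 [(235, np.int64(13), np.int64(-13), np.int64(-1)), (239, np.int64(14), np.int64(-10), np.int64(-5)), (243, np.int64(14), np.int64(-7), np.int64(-4)), (247, np.int64(14), np.int64(-4), np.int64(-5)), (251, np.int64(14), np.int64(-1), np.int64(-5)), (255, np.int64(14), np.int64(2), np.int64(-4)), (259, np.int64(14), np.int64(5), np.int64(-4)), (263, np.int64(13), np.int64(8), np.int64(-4)), (267, np.int64(14), np.int64(11), np.int64(-5)), (271, np.int64(14), np.int64(14), np.int64(-5)), (275, np.int64(14), np.int64(17), np.int64(-5)), (279, np.int64(14), np.int64(19), np.int64(-5))]
201 [(234, np.int64(12), np.int64(-13), np.int64(-6)), (238, np.int64(12), np.int64(-10), np.int64(-8)), (242, np.int64(12), np.int64(-7), np.int64(-6)), (246, np.int64(17), np.int64(-4), np.int6
[... 2496 characters left out ...]
7, np.int64(16), np.int64(-3), np.int64(-51)), (251, np.int64(15), np.int64(-1), np.int64(-49)), (255, np.int64(15), np.int64(2), np.int64(-49)), (259, np.int64(17), np.int64(4), np.int64(-54))]
219 [(243, np.int64(17), np.int64(-5), np.int64(-59)), (247, np.int64(16), np.int64(-3), np.int64(-55)), (251, np.int64(16), np.int64(-1), np.int64(-55)), (255, np.int64(16), np.int64(2), np.int64(-55)), (259, np.int64(16), np.int64(4), np.int64(-55))]
222 [(243, np.int64(17), np.int64(-5), np.int64(-64)), (247, np.int64(16), np.int64(-3), np.int64(-60)), (251, np.int64(16), np.int64(-1), np.int64(-59)), (255, np.int64(16), np.int64(1), np.int64(-59)), (259, np.int64(16), np.int64(4), np.int64(-59))]
```

```bash
python3 -c "
from h import *
im=np.load('w2.npy',allow_pickle=True).item(); X,uv=cloud(im)
T=(X-np.array(im['st']['tool_pos']))@np.array(im['st']['ee_rot'])
for c in [240,244,248,250,253,256,258,262,266]:
    k=(uv[:,0]==c)&(uv[:,1]>180)&(uv[:,1]<235)
    print(c,[(int(v),*[int(q) for q in np.round(t*1000)]) for v,t in zip(uv[k][::4,1],T[k][::4])])
"
```

```text
240 [(181, -15, -18, 191), (185, -21, -18, 190), (189, -27, -18, 189), (193, -33, -18, 189), (197, -39, -18, 190), (201, -45, -18, 190), (205, 17, -8, -33), (209, 17, -7, -42), (213, 38, -4, -110), (217, 38, -4, -114), (221, 38, -4, -116), (225, 38, -3, -120), (229, 37, -3, -122), (233, 37, -3, -126)]
244 [(181, -15, -12, 189), (185, -21, -12, 189), (189, -27, -12, 190), (193, -33, -12, 190), (197, -39, -13, 191), (201, 17, -5, -25), (205, 17, -5, -34), (210, 17, -5, -42), (214, 17, -5, -51), (218, 17, -4, -56), (222, 17, -4, -62), (226, 36, -2, -116), (230, 34, -2, -116), (234, 33, -2, -115)]
248 [(181, -15, -7, 191), (185, -21, -7, 190), (189, -27, -7, 191), (193, -33, -7, 190), (197, -39, -7, 190), (201, -45, -7, 189), (205, 15, -3, -28), (209, 16, -3, -37), (213, 16, -2, -45), (217, 16, -2, -52), (221, 15, -2, -56), (225, 15, -2, -63), (229, 16, -2, -69), (233, 16, -2, -75)]
250 [(181, -15, -4, 189), (185, -21, -4, 190), (189, -27, -4, 190), (193, -33, -4, 190), (197, -39, -4, 190), (201, -45, -4, 191), (205, 16, -1, -29), (209, 16, -1, -37), (213, 16, -1, -45), (217, 16, -1, -52
[... 795 characters left out ...]
, 3, -38), (214, 16, 3, -46), (218, 16, 3, -55), (222, 16, 3, -60), (226, 16, 3, -66), (230, 16, 3, -70), (234, 33, 2, -116)]
262 [(181, -15, 14, 191), (185, -21, 14, 190), (189, -27, 14, 189), (193, -33, 14, 191), (197, -40, 14, 191), (201, -46, 14, 192), (205, 17, 6, -34), (209, 17, 6, -42), (214, 18, 5, -52), (218, 17, 5, -57), (222, 17, 5, -64), (226, 36, 3, -117), (230, 36, 3, -119), (234, 35, 3, -120)]
266 [(181, -15, 20, 190), (185, -21, 20, 188), (189, -27, 20, 191), (193, -33, 20, 190), (197, -39, 20, 190), (201, -45, 20, 189), (205, 17, 9, -33), (209, 17, 8, -42), (213, 38, 5, -109), (217, 38, 4, -114), (221, 37, 4, -116), (225, 38, 4, -120), (229, 38, 4, -124), (233, 37, 4, -125)]
```

```bash
python3 -c "
from h import *
im=shot('scene'); X,uv=cloud(im)
T=(X-np.array(im['st']['tool_pos']))@np.array(im['st']['ee_rot'])
m=(abs(T[:,1])<.06)&(abs(T[:,0])<.03)&(T[:,2]>-.09)&(T[:,2]<.01)
for v in range(180,228,3):
    k=m&(uv[:,1]==v); print(v,[(int(u),*[int(q) for q in np.round(t*1000)]) for u,t in zip(uv[k][:,0],T[k])][::2])
"
```

```text
180 []
183 []
186 []
189 []
192 []
195 [(293, 15, 11, -87), (295, 14, 7, -88), (298, 9, 2, -87)]
198 [(293, 15, 10, -80), (295, 18, 5, -83), (297, 14, 2, -82), (299, 11, -2, -82), (301, 13, -7, -85), (303, 16, -13, -89), (305, 8, -14, -85), (307, -7, -13, -75)]
201 [(293, 17, 9, -73), (295, 14, 5, -73), (297, 14, 1, -75), (299, 16, -4, -78), (301, 16, -9, -80), (303, 15, -14, -81), (305, 4, -14, -74), (307, -10, -13, -65)]
204 [(293, 14, 10, -63), (295, 15, 5, -65), (297, 12, 1, -65), (299, 17, -6, -71), (301, 15, -10, -71), (303, 11, -13, -70), (305, 2, -14, -65), (307, -16, -11, -52)]
207 [(293, 14, 9, -55), (295, 16, 4, -58), (297, 13, 0, -58), (299, 16, -6, -62), (301, 15, -10, -63), (303, 10, -13, -62), (305, -4, -12, -52)]
210 [(276, -5, 59, -14), (278, -8, 56, -13), (280, -10, 51, -14), (282, -14, 48, -13), (284, -16, 43, -13), (286, -19, 40, -12), (294, 15, 6, -49), (296, 13, 2, -49), (298, 14, -4, -52), (300, 15, -9, -54), (302, 12, -12, -54), (304, -5, -10, -42), (306, -17, -10, -34)]
213 [(273, 10, 59, -15), (275, 7, 55, -15), (277, 3, 52, -13), (279, 1, 48, -13), (281, 0,
[... 585 characters left out ...]
-4), (279, 13, 41, -6), (281, 13, 36, -9), (283, 12, 32, -10), (285, 9, 28, -10), (287, 11, 22, -14), (289, 6, 19, -12), (291, 1, 17, -9), (293, -2, 13, -9), (295, -3, 8, -10), (297, 13, -3, -26), (299, 14, -8, -29), (301, -9, -4, -11), (303, -14, -7, -9), (305, -16, -11, -9)]
222 [(281, 12, 36, 1), (283, 12, 31, -2), (285, 12, 26, -4), (287, 12, 21, -6), (289, 12, 16, -8), (291, 11, 12, -9), (293, 10, 7, -11), (295, 8, 3, -11), (297, 2, 1, -8), (299, 2, -4, -10), (301, -4, -7, -7), (303, -6, -11, -7), (305, -9, -15, -7)]
225 [(288, 10, 19, 4), (290, 12, 13, -1), (292, 11, 8, -2), (294, 10, 4, -4), (296, 12, -2, -7), (298, 12, -7, -9), (300, 7, -9, -7), (302, 6, -14, -8), (304, -4, -15, -2)]
```

Both cameras agree that the shut fingertips end about 23 mm above the reported TCP, so the fingers passed over the handle without touching it. I'll back off, lower by that amount and push.

Emit:
servo_tool(moves=[{"jaw": 0, "dx": 0, "dy": -2.1, "dz": 0, "wx": 0, "wy": 0, "wz": 0}, {"jaw": 0, "dx": 0, "dy": -2.1, "dz": 0, "wx": 0, "wy": 0, "wz": 0}, {"jaw": 0, "dx": 0, "dy": 0, "dz": 1.2, "wx": 0, "wy": 0, "wz": 0}, {"jaw": 0, "dx": 0, "dy": 0, "dz": 1.2, "wx": 0, "wy": 0, "wz": 0}, {"jaw": 0, "dx": 0, "dy": 1.0, "dz": 0, "wx": 0, "wy": 0, "wz": 0}, {"jaw": 0, "dx": 0, "dy": 0.25, "dz": 0, "wx": 0, "wy": 0, "wz": 0}, {"jaw": 0, "dx": 0, "dy": 0.25, "dz": 0, "wx": 0, "wy": 0, "wz": 0}, {"jaw": 0, "dx": 0, "dy": 0.25, "dz": 0, "wx": 0, "wy": 0, "wz": 0}, {"jaw": 0, "dx": 0, "dy": 0.25, "dz": 0, "wx": 0, "wy": 0, "wz": 0}, {"jaw": 0, "dx": 0, "dy": 0, "dz": 0, "wx": 0, "wy": 0, "wz": 0}])

```text
clock: 7.42
tool_pos: [0.5679, -0.1989, 0.0305]
ee_rot: [[-0.996, -0.091, 0.0], [-0.091, 0.996, -0.0], [-0.0, -0.0, -1.0]]
wrist_force: [0.1, 1.2, 0.3]
opening: 0.0005
finger_force: 0.0
```

```bash
python3 -c "
from h import *
sc();rep()"
```

```text
clock 7.42 n 256 bar slope 0.0578 z0 0.0712 ends [-0.1869  0.1688]
clock 7.47 n 45 bar slope 0.076 z0 0.0702 ends [-0.1258  0.0061]
TCP [ 0.5679 -0.1991  0.0305] a,b [-0.177  -0.0021] F [ 0.  -0.4  0.3]
near edge b slope [ 0.0155 -0.0139]
```

Emit:
servo_tool(moves=[{"jaw": 0, "dx": 0, "dy": 0.25, "dz": -0.02, "wx": 0, "wy": 0, "wz": 0}, {"jaw": 0, "dx": 0, "dy": 0.25, "dz": -0.02, "wx": 0, "wy": 0, "wz": 0}, {"jaw": 0, "dx": 0, "dy": 0.25, "dz": -0.02, "wx": 0, "wy": 0, "wz": 0}, {"jaw": 0, "dx": 0, "dy": 0.25, "dz": -0.02, "wx": 0, "wy": 0, "wz": 0}, {"jaw": 0, "dx": 0, "dy": 0.25, "dz": -0.02, "wx": 0, "wy": 0, "wz": 0}, {"jaw": 0, "dx": 0, "dy": 0.25, "dz": -0.02, "wx": 0, "wy": 0, "wz": 0}, {"jaw": 0, "dx": 0, "dy": 0.25, "dz": -0.02, "wx": 0, "wy": 0, "wz": 0}, {"jaw": 0, "dx": 0, "dy": 0.25, "dz": -0.02, "wx": 0, "wy": 0, "wz": 0}, {"jaw": 0, "dx": 0, "dy": 0, "dz": 0, "wx": 0, "wy": 0, "wz": 0}])

```text
clock: 8.27
tool_pos: [0.5658, -0.179, 0.0317]
ee_rot: [[-0.996, -0.09, -0.0], [-0.09, 0.996, 0.0], [0.0, 0.0, -1.0]]
wrist_force: [0.9, -0.1, 0.5]
opening: 0.0007
finger_force: 0.1
```

```bash
python3 -c "
from h import *
sc();rep()"
```

```text
clock 8.27 n 279 bar slope 0.0572 z0 0.0712 ends [-0.169   0.1885]
clock 8.32 n 482 bar slope 0.0628 z0 0.0696 ends [-0.1054  0.0095]
TCP [ 0.5658 -0.1792  0.0317] a,b [-0.1569 -0.0024] F [0.1 0.4 0.6]
near edge b slope [ 0.0237 -0.0137]
```

Emit:
servo_tool(moves=[{"jaw": 0, "dx": 0, "dy": 0.2, "dz": -0.02, "wx": 0, "wy": 0, "wz": 0}, {"jaw": 0, "dx": 0, "dy": 0.2, "dz": -0.02, "wx": 0, "wy": 0, "wz": 0}, {"jaw": 0, "dx": 0, "dy": 0.2, "dz": -0.02, "wx": 0, "wy": 0, "wz": 0}, {"jaw": 0, "dx": 0, "dy": 0, "dz": 0, "wx": 0, "wy": 0, "wz": 0}])

```text
clock: 8.7
tool_pos: [0.5653, -0.1733, 0.0324]
ee_rot: [[-0.996, -0.09, -0.0], [-0.09, 0.996, 0.0], [0.0, 0.0, -1.0]]
wrist_force: [-0.1, -0.8, 0.5]
opening: 0.0003
finger_force: 0.3
```

```bash
python3 -c "
from h import *
sc();rep()"
```

```text
clock 8.7 n 272 bar slope 0.0588 z0 0.0711 ends [-0.1631  0.1947]
clock 8.75 n 635 bar slope 0.0608 z0 0.0695 ends [-0.0995  0.0155]
TCP [ 0.5653 -0.1733  0.0323] a,b [-0.151  -0.0024] F [-0.4  0.7 -0.4]
near edge b slope [ 0.022  -0.0139]
```

Emit:
servo_tool(moves=[{"jaw": 0, "dx": 0, "dy": 0.2, "dz": -0.02, "wx": 0, "wy": 0, "wz": 0}, {"jaw": 0, "dx": 0, "dy": 0.2, "dz": -0.02, "wx": 0, "wy": 0, "wz": 0}, {"jaw": 0, "dx": 0, "dy": 0, "dz": 0, "wx": 0, "wy": 0, "wz": 0}])

```text
clock: 9.05
tool_pos: [0.5649, -0.1693, 0.0328]
ee_rot: [[-0.996, -0.09, -0.0], [-0.09, 0.996, -0.0], [0.0, 0.0, -1.0]]
wrist_force: [-0.1, -1.9, 0.1]
opening: 0.0008
finger_force: 0.4
```

```bash
python3 -c "
from h import *
sc();rep()"
```

```text
clock 9.05 n 253 bar slope 0.053 z0 0.0711 ends [-0.1592  0.1978]
clock 9.1 n 748 bar slope 0.0604 z0 0.0696 ends [-0.0959  0.0202]
TCP [ 0.5649 -0.1694  0.0327] a,b [-0.147  -0.0024] F [-0.  -0.6  0.4]
near edge b slope [ 0.0234 -0.0139]
```

Emit:
servo_tool(moves=[{"jaw": 0, "dx": 0, "dy": 0.2, "dz": 0, "wx": 0, "wy": 0, "wz": 0}, {"jaw": 0, "dx": 0, "dy": 0.2, "dz": 0, "wx": 0, "wy": 0, "wz": 0}, {"jaw": 0, "dx": 0, "dy": 0, "dz": 0, "wx": 0, "wy": 0, "wz": 0}])

```text
clock: 9.4
tool_pos: [0.5646, -0.1653, 0.0327]
ee_rot: [[-0.996, -0.09, -0.0], [-0.09, 0.996, 0.0], [0.0, 0.0, -1.0]]
wrist_force: [0.4, -1.5, 0.3]
opening: 0.0004
finger_force: 0.5
```

```bash
python3 -c "
from h import *
sc();rep()"
```

```text
clock 9.4 n 241 bar slope 0.056 z0 0.0711 ends [-0.155   0.2037]
clock 9.45 n 825 bar slope 0.0625 z0 0.0696 ends [-0.0921  0.0236]
TCP [ 0.5646 -0.1654  0.0327] a,b [-0.143  -0.0024] F [-0.4 -0.5  0.3]
near edge b slope [ 0.0213 -0.0142]
```

Emit:
servo_tool(moves=[{"jaw": 0, "dx": 0, "dy": 0.2, "dz": 0, "wx": 0, "wy": 0, "wz": 0}, {"jaw": 0, "dx": 0, "dy": 0.2, "dz": 0, "wx": 0, "wy": 0, "wz": 0}, {"jaw": 0, "dx": 0, "dy": 0, "dz": 0, "wx": 0, "wy": 0, "wz": 0}])

```text
clock: 9.75
tool_pos: [0.5643, -0.1614, 0.0328]
ee_rot: [[-0.996, -0.09, 0.0], [-0.09, 0.996, -0.0], [-0.0, -0.0, -1.0]]
wrist_force: [-0.4, -1.5, 1.4]
opening: 0.0002
finger_force: 0.6
```

```bash
python3 -c "
from h import *
sc();rep()"
```

```text
clock 9.75 n 257 bar slope 0.0542 z0 0.0712 ends [-0.1511  0.2074]
clock 9.8 n 916 bar slope 0.0644 z0 0.0696 ends [-0.0885  0.0273]
TCP [ 0.5643 -0.1614  0.0328] a,b [-0.1391 -0.0023] F [ 0.4 -0.8  1.8]
near edge b slope [ 0.0217 -0.0142]
```

Emit:
servo_tool(moves=[{"jaw": 0, "dx": 0, "dy": 0.2, "dz": 0, "wx": 0, "wy": 0, "wz": 0}, {"jaw": 0, "dx": 0, "dy": 0.2, "dz": 0, "wx": 0, "wy": 0, "wz": 0}, {"jaw": 0, "dx": 0, "dy": -0.3, "dz": 0, "wx": 0, "wy": 0, "wz": 0}, {"jaw": 0, "dx": 0, "dy": -0.3, "dz": 0, "wx": 0, "wy": 0, "wz": 0}, {"jaw": 0, "dx": 0, "dy": 0, "dz": 0, "wx": 0, "wy": 0, "wz": 0}, {"jaw": 0, "dx": 0, "dy": 0, "dz": 0, "wx": 0, "wy": 0, "wz": 0}, {"jaw": 0, "dx": 0, "dy": 0, "dz": 0, "wx": 0, "wy": 0, "wz": 0}, {"jaw": 0, "dx": 0, "dy": 0, "dz": 0, "wx": 0, "wy": 0, "wz": 0}, {"jaw": 0, "dx": 0, "dy": 0, "dz": 0, "wx": 0, "wy": 0, "wz": 0}])

```text
clock: 10.6
tool_pos: [0.5644, -0.1636, 0.0327]
ee_rot: [[-0.996, -0.09, -0.0], [-0.09, 0.996, 0.0], [0.0, 0.0, -1.0]]
wrist_force: [1.1, -0.2, -0.1]
opening: 0.0005
finger_force: 0.0
```

```bash
python3 -c "
from h import *
sc();rep()"
```

```text
clock 10.6 n 283 bar slope -0.0292 z0 0.071 ends [-0.1534  0.2113]
clock 10.65 n 706 bar slope -0.0338 z0 0.0694 ends [-0.0966  0.0276]
TCP [ 0.5644 -0.1636  0.0327] a,b [-0.1412 -0.0024] F [ 0.3  0.3 -0.3]
near edge b slope [ 0.0212 -0.0142]
```

Released, it now leans slightly the other way (slope −0.034), so it's about 4 mm too far. I'll go round to the blade end and nudge it back.

Emit:
servo_tool(moves=[{"jaw": 0, "dx": 0, "dy": -1.0, "dz": -1, "wx": 0, "wy": 0, "wz": 0}, {"jaw": 0, "dx": 0, "dy": 0, "dz": -4, "wx": 0, "wy": 0, "wz": 0}, {"jaw": 0, "dx": 0, "dy": 0, "dz": -4, "wx": 0, "wy": 0, "wz": 0}, {"jaw": 0, "dx": 0, "dy": 0, "dz": -4, "wx": 0, "wy": 0, "wz": 0}, {"jaw": 0, "dx": -1.5, "dy": 3.8, "dz": 0, "wx": 0, "wy": 0, "wz": 0}, {"jaw": 0, "dx": -1.5, "dy": 3.8, "dz": 0, "wx": 0, "wy": 0, "wz": 0}, {"jaw": 0, "dx": -1.5, "dy": 3.8, "dz": 0, "wx": 0, "wy": 0, "wz": 0}, {"jaw": 0, "dx": -1.5, "dy": 3.8, "dz": 0, "wx": 0, "wy": 0, "wz": 0}, {"jaw": 0, "dx": -1.5, "dy": 3.8, "dz": 0, "wx": 0, "wy": 0, "wz": 0}, {"jaw": 0, "dx": 0, "dy": 0, "dz": 0, "wx": 0, "wy": 0, "wz": 0}])

```text
clock: 11.53
tool_pos: [0.6241, 0.029, 0.1627]
ee_rot: [[-0.996, -0.094, 0.001], [-0.094, 0.996, 0.002], [-0.001, 0.002, -1.0]]
wrist_force: [-0.4, 1.6, -0.1]
opening: 0.0006
finger_force: 0.0
```

```bash
cat >> h.py <<'E'
def full():
    im=shot("wrist"); X,uv=cloud(im); a=(X[:,:2]-c0)@ys; b=(X[:,:2]-c0)@xs
    m=(X[:,2]>.04)&(X[:,2]<.095)&(abs(b)<.05)&(abs(a)<.26)
    k=m&(X[:,2]>.062)&(abs(b)<.011)&(a>-.04)&(a<.09)
    f=np.polyfit(a[k],X[k,2],1); k2=k&(abs(X[:,2]-np.polyval(f,a))<.003); f=np.polyfit(a[k2],X[k2,2],1)
    B=(abs(X[:,2]-.0105)<.003)&(abs(b)>.018)&(abs(b)<.033)&(abs(a)<.08); fb=np.polyfit(a[B],X[B,2],1)
    e=m&(abs(b)<.012); E=np.sort(a[e])[[5,-5]]
    g=[(q,b[k3].min(),b[k3].max()) for q in np.arange(-.03,.09,.01) for k3 in [m&(abs(a-q)<.005)&(abs(b)<.025)&(X[:,2]>.06)] if k3.sum()>30]
    g=np.array(g)
    print("clock",round(im["st"]["clock"],2),"n",k2.sum(),"slope",np.round(f[0],4),"z0",np.round(f[1],4),"base slope",np.round(fb,4),"ends",np.round(E,4),"edges",np.round(np.polyfit(g[:,0],g[:,1],1),4),np.round(np.polyfit(g[:,0],g[:,2],1),4))
    s=im["st"]; p=np.array(s["tool_pos"]); print("TCP",np.round(p,4),"a,b",np.round([(p[:2]-c0)@ys,(p[:2]-c0)@xs],4))
    return im
E
python3 -c "
from h import *
im=full(); np.save('w5.npy',im,allow_pickle=True);sc()"
```

```text
clock 11.53 n 2758 slope -0.0261 z0 0.0693 base slope [0.0005 0.0102] ends [-0.1221  0.2166] edges [ 0.0026 -0.0134] [0.0055 0.0138]
TCP [0.6241 0.029  0.1627] a,b [0.0452 0.0744]
clock 11.58 n 259 bar slope -0.0263 z0 0.0709 ends [-0.1245  0.2111]
```

```bash
python3 -c "
from h import *
im=np.load('w5.npy',allow_pickle=True).item(); X,uv=cloud(im)
hsv=cv2.cvtColor(im['pixels'],cv2.COLOR_RGB2HSV); g=hsv[uv[:,1],uv[:,0],1]<90
a=(X[:,:2]-c0)@ys; b=(X[:,:2]-c0)@xs
m=(abs(X[:,2]-.0105)<.003)&(abs(a)<.14)&(abs(b)<.05)&g
for q in np.arange(-.034,.035,.004):
    k=m&(abs(b-q)<.002)
    if k.sum()>10: print(round(q,3),np.round(np.sort(a[k])[[1,-2]],4))
print('b', [np.round([q,np.sort(b[k])[1],np.sort(b[k])[-2]],4).tolist() for q in [-.1,-.05,0,.05,.1] for k in [m&(abs(a-q)<.02)]])
k=(X[:,2]>.015)&(X[:,2]<.053)&(abs(a)<.12)&(abs(b)<.03)&g
print('posts', np.round(np.c_[a[k],b[k],X[k,2]][np.argsort(a[k])][::max(1,k.sum()//25)],3).tolist())
save(im,'w5.png',(0,40,512,240),1.5)
"
```

```text
-0.034 [-0.1181  0.1177]
-0.03 [-0.1189  0.1178]
-0.026 [-0.1188  0.1182]
-0.022 [-0.119   0.1185]
-0.018 [-0.0626  0.1186]
0.018 [-0.1197  0.1178]
0.022 [-0.1192  0.1181]
0.026 [-0.1192  0.1182]
0.03 [-0.1193  0.1186]
0.034 [-0.118   0.1174]
b [[-0.1, -0.0337, 0.0351], [-0.05, -0.0343, 0.0339], [0.0, -0.0342, 0.0339], [0.05, -0.0343, 0.0338], [0.1, -0.0348, 0.0336]]
posts [[0.105, -0.027, 0.016], [0.106, -0.025, 0.015], [0.107, 0.022, 0.015]]
```

View pics/w5.png

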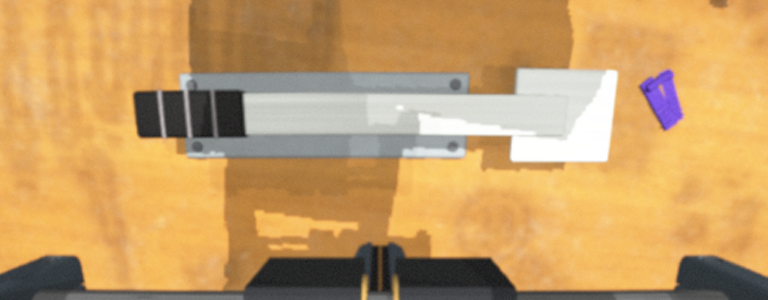

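Emit:
servo_tool(moves=[{"jaw": 0, "dx": 1.5, "dy": 3.8, "dz": 0, "wx": 0, "wy": 0, "wz": 0}, {"jaw": 0, "dx": 1.5, "dy": 3.8, "dz": 0, "wx": 0, "wy": 0, "wz": 0}, {"jaw": 0, "dx": 1.5, "dy": 3.8, "dz": 0, "wx": 0, "wy": 0, "wz": 0}, {"jaw": 0, "dx": 1.5, "dy": 3.8, "dz": 0, "wx": 0, "wy": 0, "wz": 0}, {"jaw": 0, "dx": 1.5, "dy": 3.8, "dz": 0, "wx": 0, "wy": 0, "wz": 0}, {"jaw": 0, "dx": 0, "dy": 1.5, "dz": 0, "wx": 0, "wy": 0, "wz": 0}, {"jaw": 0, "dx": 0, "dy": 0, "dz": 0, "wx": 0, "wy": 0, "wz": 0}])

```text
clock: 12.22
tool_pos: [0.5287, 0.2217, 0.1629]
ee_rot: [[-0.996, -0.092, -0.0], [-0.092, 0.996, 0.0], [-0.0, 0.0, -1.0]]
wrist_force: [0.0, -0.2, 0.3]
opening: 0.0003
finger_force: 0.0
```

```bash
python3 -c "
from h import *
plan(W(.245,0,.025),np.r_[ys,0]); rep()"
```

```text
clock 12.2167 pos [0.5287 0.2217 0.1629] d(cm) [-0.34 -0.07 13.79] n 13.8
w [0.0004 0.     0.0023]
clock 12.22 n 2137 bar slope -0.0267 z0 0.069 ends [-0.0444  0.2165]
TCP [0.5287 0.2217 0.1629] a,b [ 0.2457 -0.0034] F [ 0.  -0.2  0.3]
near edge b slope [ 0.0028 -0.0139]
```

The full base is now visible, with ends at about (182,115) and (467,115), which confirms the stand centre to under 1 mm. The blade end is at (610,115). The settled slope is −0.0267, so it needs about 3.3 mm back.

Emit:
servo_tool(moves=[{"jaw": 0, "dx": -0.2, "dy": 0, "dz": 3.6, "wx": 0, "wy": 0, "wz": 0}, {"jaw": 0, "dx": 0, "dy": 0, "dz": 3.6, "wx": 0, "wy": 0, "wz": 0}, {"jaw": 0, "dx": 0, "dy": 0, "dz": 3.6, "wx": 0, "wy": 0, "wz": 0}, {"jaw": 0, "dx": 0, "dy": 0, "dz": 3.6, "wx": 0, "wy": 0, "wz": 0}, {"jaw": 0, "dx": 0, "dy": -0.7, "dz": 0, "wx": 0, "wy": 0, "wz": 0}, {"jaw": 0, "dx": 0, "dy": -0.7, "dz": 0, "wx": 0, "wy": 0, "wz": 0}, {"jaw": 0, "dx": 0, "dy": 0, "dz": 0, "wx": 0, "wy": 0, "wz": 0}])

```text
clock: 12.85
tool_pos: [0.5343, 0.2039, 0.0204]
ee_rot: [[-0.996, -0.088, 0.001], [-0.088, 0.996, -0.0], [-0.001, -0.0, -1.0]]
wrist_force: [0.3, 0.2, 0.4]
opening: 0.0004
finger_force: 0.0
```

```bash
python3 -c "
from h import *
rep();sc()"
```

```text
clock 12.85 n 3 bar slope 0.3483 z0 0.0413 ends [0.0753 0.1794]
TCP [0.5343 0.2039 0.0204] a,b [0.2275 0.0006] F [0.3 0.2 0.4]
clock 12.9 n 251 bar slope -0.0183 z0 0.0707 ends [-0.1248  0.22  ]
```

Emit:
servo_tool(moves=[{"jaw": 0, "dx": 0, "dy": -0.1, "dz": 0, "wx": 0, "wy": 0, "wz": 0}, {"jaw": 0, "dx": 0, "dy": -0.1, "dz": 0, "wx": 0, "wy": 0, "wz": 0}, {"jaw": 0, "dx": 0, "dy": 0, "dz": 0, "wx": 0, "wy": 0, "wz": 0}, {"jaw": 0, "dx": 0, "dy": 0.4, "dz": 0, "wx": 0, "wy": 0, "wz": 0}, {"jaw": 0, "dx": 0, "dy": 0.4, "dz": 0, "wx": 0, "wy": 0, "wz": 0}, {"jaw": 0, "dx": 0, "dy": 0, "dz": 0, "wx": 0, "wy": 0, "wz": 0}, {"jaw": 0, "dx": 0, "dy": 0, "dz": 0, "wx": 0, "wy": 0, "wz": 0}, {"jaw": 0, "dx": 0, "dy": 0, "dz": 0, "wx": 0, "wy": 0, "wz": 0}, {"jaw": 0, "dx": 0, "dy": 0, "dz": 0, "wx": 0, "wy": 0, "wz": 0}, {"jaw": 0, "dx": 0, "dy": 0, "dz": 0, "wx": 0, "wy": 0, "wz": 0}])

```text
clock: 13.78
tool_pos: [0.5324, 0.212, 0.0187]
ee_rot: [[-0.996, -0.09, -0.0], [-0.09, 0.996, -0.0], [0.0, -0.0, -1.0]]
wrist_force: [-0.7, -0.3, 0.0]
opening: 0.0002
finger_force: 0.0
```

```bash
python3 -c "
from h import *
s=robot.get_state(); print((s['tool_pos'][:2]-c0)@ys)
sc();sc();sc()"
```

```text
0.23568619410731684
clock 13.78 n 258 bar slope -0.032 z0 0.071 ends [-0.1245  0.2277]
clock 13.83 n 252 bar slope -0.0259 z0 0.0708 ends [-0.1247  0.227 ]
clock 13.88 n 274 bar slope -0.0259 z0 0.0709 ends [-0.1245  0.227 ]
```

Emit:
servo_tool(moves=[{"jaw": 0, "dx": 0, "dy": -0.5, "dz": 0, "wx": 0, "wy": 0, "wz": 0}, {"jaw": 0, "dx": 0, "dy": -0.4, "dz": 0, "wx": 0, "wy": 0, "wz": 0}, {"jaw": 0, "dx": 0, "dy": -0.1, "dz": 0, "wx": 0, "wy": 0, "wz": 0}, {"jaw": 0, "dx": 0, "dy": -0.1, "dz": 0, "wx": 0, "wy": 0, "wz": 0}, {"jaw": 0, "dx": 0, "dy": -0.1, "dz": 0, "wx": 0, "wy": 0, "wz": 0}, {"jaw": 0, "dx": 0, "dy": -0.1, "dz": 0, "wx": 0, "wy": 0, "wz": 0}, {"jaw": 0, "dx": 0, "dy": 0, "dz": 0, "wx": 0, "wy": 0, "wz": 0}])

```text
clock: 14.52
tool_pos: [0.5337, 0.1989, 0.0187]
ee_rot: [[-0.996, -0.09, 0.0], [-0.09, 0.996, -0.0], [-0.0, -0.0, -1.0]]
wrist_force: [0.5, -0.1, 0.6]
opening: 0.0007
finger_force: 0.2
```

```bash
python3 -c "
from h import *
s=robot.get_state(); print((s['tool_pos'][:2]-c0)@ys,s['finger_force'])
sc();sc()"
```

```text
0.22258020320385852 0.2166573837166652
clock 14.52 n 273 bar slope -0.0292 z0 0.0709 ends [-0.1287  0.2132]
clock 14.57 n 270 bar slope -0.025 z0 0.0709 ends [-0.1285  0.2135]
```

Emit:
servo_tool(moves=[{"jaw": 0, "dx": 0, "dy": 0.3, "dz": 0, "wx": 0, "wy": 0, "wz": 0}, {"jaw": 0, "dx": 0, "dy": 0.3, "dz": 0, "wx": 0, "wy": 0, "wz": 0}, {"jaw": 0, "dx": 0, "dy": 0, "dz": 0, "wx": 0, "wy": 0, "wz": 0}, {"jaw": 0, "dx": 0, "dy": 0, "dz": 0, "wx": 0, "wy": 0, "wz": 0}, {"jaw": 0, "dx": 0, "dy": 0, "dz": 0, "wx": 0, "wy": 0, "wz": 0}, {"jaw": 0, "dx": 0, "dy": 0, "dz": 0, "wx": 0, "wy": 0, "wz": 0}, {"jaw": 0, "dx": 0, "dy": 0, "dz": 0, "wx": 0, "wy": 0, "wz": 0}, {"jaw": 0, "dx": 0, "dy": 0, "dz": 0, "wx": 0, "wy": 0, "wz": 0}])

```text
clock: 15.28
tool_pos: [0.5331, 0.205, 0.0187]
ee_rot: [[-0.996, -0.09, -0.0], [-0.09, 0.996, -0.0], [0.0, -0.0, -1.0]]
wrist_force: [0.1, 0.7, -0.2]
opening: 0.0006
finger_force: 0.0
```

```bash
python3 -c "
from h import *
s=robot.get_state(); print((s['tool_pos'][:2]-c0)@ys)
sc();sc();sc()"
```

```text
0.2286542511270565
clock 15.28 n 274 bar slope -0.0004 z0 0.0707 ends [-0.1291  0.2192]
clock 15.33 n 259 bar slope 0.001 z0 0.0709 ends [-0.1289  0.2188]
clock 15.38 n 278 bar slope 0.001 z0 0.071 ends [-0.1292  0.2192]
```

Level as seen from the scene camera (slope about 0.001). I'll raise up, check with the wrist camera, then go for the rider.

Emit:
servo_tool(moves=[{"jaw": 0, "dx": 0, "dy": 1, "dz": 0, "wx": 0, "wy": 0, "wz": 0}, {"jaw": 0, "dx": 0, "dy": 0, "dz": -4, "wx": 0, "wy": 0, "wz": 0}, {"jaw": 0.5, "dx": 0, "dy": 0, "dz": -4, "wx": 0, "wy": 0, "wz": 0}, {"jaw": 0.5, "dx": 0, "dy": 0, "dz": -4, "wx": 0, "wy": 0, "wz": 0}, {"jaw": 0.5, "dx": -1.6, "dy": -3.6, "dz": -0.5, "wx": 0, "wy": 0, "wz": 0}, {"jaw": 0.5, "dx": -1.6, "dy": -3.6, "dz": -0.5, "wx": 0, "wy": 0, "wz": 0}, {"jaw": 0.5, "dx": -1.6, "dy": -3.6, "dz": -0.5, "wx": 0, "wy": 0, "wz": 0}, {"jaw": 0.5, "dx": -1.6, "dy": -3.6, "dz": -0.5, "wx": 0, "wy": 0, "wz": 0}, {"jaw": 0.5, "dx": -1.6, "dy": -3.6, "dz": -0.5, "wx": 0, "wy": 0, "wz": 0}, {"jaw": 0.5, "dx": 0, "dy": 0, "dz": 0, "wx": 0, "wy": 0, "wz": 0}])

```text
clock: 16.27
tool_pos: [0.6318, 0.0378, 0.1647]
ee_rot: [[-0.996, -0.086, 0.004], [-0.086, 0.996, -0.002], [-0.003, -0.002, -1.0]]
wrist_force: [-0.2, -1.1, -0.7]
opening: 0.0452
finger_force: 0.0
```

```bash
python3 -c "
from h import *
im=full(); print(np.round(im['st']['qpos'],2))
X,uv=cloud(im)
T=(X-np.array(im['st']['tool_pos']))@np.array(im['st']['ee_rot'])
m=(abs(T[:,0]-.016)<.003)&(abs(T[:,1])<.06)&(T[:,2]<.02)
i=np.argsort(-T[m,2])[:40:4]; print(np.round(T[m][i]*1000).astype(int).tolist(), im['st']['opening'])
full()
for r in finder.outline_of('rider',im)[:1]:
    P=X[r['region'][uv[:,1],uv[:,0]]]; print(r['score'],len(P),np.median(P,0))
    for lo,hi in [(.01,.03),(.045,.07)]:
        q=P[(P[:,2]>lo)&(P[:,2]<hi)]
        if len(q)>8: print(lo,len(q),cv2.minAreaRect(q[:,:2].astype(np.float32)),np.median(q[:,2]))
"
```

```text
clock 16.27 n 2769 slope 0.0048 z0 0.0692 base slope [0.001  0.0102] ends [-0.1266  0.2125] edges [ 0.0086 -0.0132] [0.0061 0.0139]
TCP [0.6318 0.0378 0.1647] a,b [0.0532 0.0828]
[-0.03  0.53  1.36 -0.    1.25 -1.69]
[[15, 26, -23], [16, -24, -24], [16, -23, -25], [17, -26, -25], [16, 25, -26], [16, -23, -26], [17, -28, -27], [16, -23, -27], [17, 26, -27], [17, -27, -27]] 0.045188275101943766
clock 16.32 n 2761 slope 0.0044 z0 0.0692 base slope [0.001  0.0103] ends [-0.1269  0.2124] edges [-0.005  -0.0133] [0.0062 0.0142]
TCP [0.63   0.0404 0.1641] a,b [0.056  0.0812]
0.84 499 [ 0.44682764 -0.05905883  0.016232  ]
0.01 417 ((0.4460994005203247, -0.05889599770307541), (0.017581908032298088, 0.023951269686222076), 16.89298439025879) 0.016386113889868353
```

The wrist view agrees: paddle level to about 0.004 rad with hands off. Next I'll move over the rider and turn the jaw to match its fin.

Emit:
servo_tool(moves=[{"jaw": 0.5, "dx": 3.1, "dy": -2.6, "dz": 0, "wx": 0, "wy": 0, "wz": 0}, {"jaw": 0.5, "dx": 3.1, "dy": -2.6, "dz": 0, "wx": 0, "wy": 0, "wz": 0}, {"jaw": 0.5, "dx": 3.1, "dy": -2.6, "dz": 0, "wx": 0, "wy": 0, "wz": 0}, {"jaw": 0.5, "dx": 3.1, "dy": -2.6, "dz": 0, "wx": 0, "wy": 0, "wz": 0}, {"jaw": 0.5, "dx": 3.1, "dy": -2.6, "dz": 0, "wx": 0, "wy": 0, "wz": 0}, {"jaw": 0.5, "dx": 3.1, "dy": -2.6, "dz": 0, "wx": 0, "wy": 0, "wz": 0}, {"jaw": 0.5, "dx": 0, "dy": 0, "dz": 0, "wx": 0, "wy": 0, "wz": 0.12}, {"jaw": 0.5, "dx": 0, "dy": 0, "dz": 0, "wx": 0, "wy": 0, "wz": 0.12}, {"jaw": 0.5, "dx": 0, "dy": 0, "dz": 0, "wx": 0, "wy": 0, "wz": 0.12}, {"jaw": 0.5, "dx": 0, "dy": 0, "dz": 0, "wx": 0, "wy": 0, "wz": 0.12}])

```text
clock: 17.25
tool_pos: [0.4565, -0.1279, 0.1638]
ee_rot: [[-0.923, 0.385, -0.0], [0.385, 0.923, 0.0], [0.0, 0.0, -1.0]]
wrist_force: [0.1, -0.5, -0.1]
opening: 0.0454
finger_force: 0.0
```

Emit:
servo_tool(moves=[{"jaw": 0.5, "dx": 0, "dy": 0, "dz": 0.5, "wx": 0, "wy": 0, "wz": 0.12}, {"jaw": 0.5, "dx": 0, "dy": 0, "dz": 0.5, "wx": 0, "wy": 0, "wz": 0.12}, {"jaw": 0.5, "dx": 0, "dy": 0, "dz": 0.5, "wx": 0, "wy": 0, "wz": 0.12}, {"jaw": 0.5, "dx": 0, "dy": 0, "dz": 0.5, "wx": 0, "wy": 0, "wz": 0.12}, {"jaw": 0.5, "dx": 0, "dy": 0, "dz": 0.5, "wx": 0, "wy": 0, "wz": 0.12}, {"jaw": 0.5, "dx": 0, "dy": 0, "dz": 0.5, "wx": 0, "wy": 0, "wz": 0.12}, {"jaw": 0.5, "dx": 0, "dy": 0, "dz": 0, "wx": 0, "wy": 0, "wz": 0.12}, {"jaw": 0.5, "dx": 0, "dy": 0, "dz": 0, "wx": 0, "wy": 0, "wz": 0.04}, {"jaw": 0.5, "dx": 0, "dy": 0, "dz": 0, "wx": 0, "wy": 0, "wz": 0}])

```text
clock: 18.0
tool_pos: [0.4566, -0.1277, 0.1336]
ee_rot: [[-0.296, 0.955, -0.001], [0.955, 0.296, 0.0], [0.001, -0.0, -1.0]]
wrist_force: [0.1, 0.2, -0.3]
opening: 0.0454
finger_force: 0.0
```

```bash
python3 -c "
from h import *
im=shot('wrist'); np.save('w6.npy',im,allow_pickle=True); save(im,'w6.png',sc=1.2)
s=im['st']; print(np.round(s['tool_pos'],4),np.round(s['ee_rot'],3).tolist(),s['clock'])
X,uv=cloud(im)
for r in finder.outline_of('rider',im)[:2]:
    P=X[r['region'][uv[:,1],uv[:,0]]]; print(r['score'],len(P),np.median(P,0),r['centre'])
    for lo,hi in [(.012,.022),(.046,.06)]:
        q=P[(P[:,2]>lo)&(P[:,2]<hi)]
        if len(q)>8: print(lo,len(q),cv2.minAreaRect(q[:,:2].astype(np.float32)),np.median(q[:,2]))
sc()"
```

```text
[ 0.4566 -0.1277  0.1336] [[-0.296, 0.955, -0.001], [0.955, 0.296, 0.0], [0.001, -0.0, -1.0]] 18.0
0.89 725 [ 0.43492662 -0.06211564  0.01683973] [253.0, 121.8]
0.012 496 ((0.43500208854675293, -0.06215221434831619), (0.03952508792281151, 0.021987441927194595), 17.150470733642578) 0.01642287336083799
0.046 229 ((0.43491455912590027, -0.06236191838979721), (0.010053064674139023, 0.019526900723576546), 17.08279800415039) 0.05208860706015922
clock 18.1 n 166 bar slope 0.0041 z0 0.0706 ends [-0.1292  0.2071]
```

View pics/w6.png

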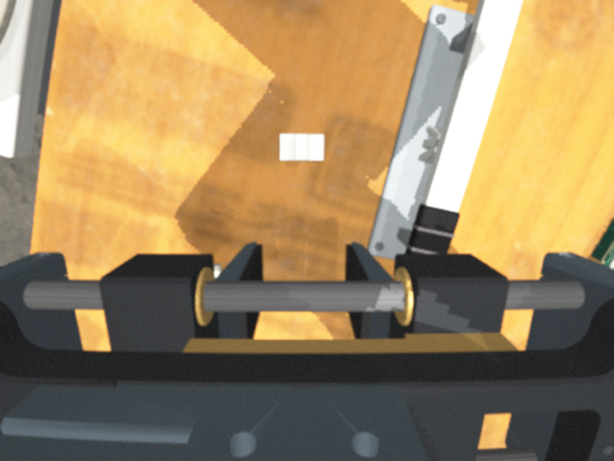

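The rider is seen squarely at (302,147), with its fin parallel to the pads and clear of the stand. I'll go over it, lower and grip.

Emit:
servo_tool(moves=[{"jaw": 0.5, "dx": 3.45, "dy": -0.1, "dz": 0, "wx": 0, "wy": 0, "wz": 0}, {"jaw": 0.5, "dx": 3.45, "dy": 0, "dz": 0, "wx": 0, "wy": 0, "wz": 0}, {"jaw": 0.5, "dx": 0, "dy": 0, "dz": 3.5, "wx": 0, "wy": 0, "wz": 0}, {"jaw": 0.5, "dx": 0, "dy": 0, "dz": 3.5, "wx": 0, "wy": 0, "wz": 0}, {"jaw": 0.5, "dx": 0, "dy": 0, "dz": 3.5, "wx": 0, "wy": 0, "wz": 0}, {"jaw": 0.5, "dx": 0, "dy": 0, "dz": 1.3, "wx": 0, "wy": 0, "wz": 0}, {"jaw": 0.5, "dx": 0, "dy": 0, "dz": 1.2, "wx": 0, "wy": 0, "wz": 0}, {"jaw": 0.5, "dx": 0, "dy": 0, "dz": 0, "wx": 0, "wy": 0, "wz": 0}])

```text
clock: 18.82
tool_pos: [0.4344, -0.063, 0.0019]
ee_rot: [[-0.298, 0.954, -0.003], [0.954, 0.298, 0.001], [0.002, -0.003, -1.0]]
wrist_force: [-0.4, 1.1, -0.6]
opening: 0.0457
finger_force: 0.0
```

```bash
python3 -c "
from h import *
s=robot.get_state(); print(np.round(s['wrist_force'],1)); plan([.435,-.0622,.002],[np.cos(np.deg2rad(17.1)),np.sin(np.deg2rad(17.1)),0])
im=shot('wrist'); X,uv=cloud(im)
T=(X-np.array(im['st']['tool_pos']))@np.array(im['st']['ee_rot'])
m=(abs(T[:,0])<.025)&(abs(T[:,1])<.05)&(T[:,2]>-.06)&(T[:,2]<-.005)
for z in range(-56,-4,4):
    k=m&(abs(T[:,2]*1000-z)<2)
    if k.sum()>3: print(z,k.sum(),np.round(np.percentile(T[k,1]*1000,[1,50,99]),1),np.round(np.percentile(T[k,0]*1000,[1,99]),1))
"
```

```text
[-0.4  1.1 -0.6]
clock 18.8167 pos [ 0.4344 -0.063   0.0019] d(cm) [ 0.05  0.08 -0.01] n 0.1
w [-0.0026 -0.0018  0.0044]
-56 164 [-31.7 -22.   32.9] [-15.   18.4]
-52 220 [-32.1   0.3  33.5] [-14.1  18.4]
-48 290 [-31.    0.   32.3] [-14.8  18.4]
-44 161 [-30.7   1.2  32.3] [-14.8  18.5]
-40 162 [-30.6   0.3  31.4] [ 3.1 18.5]
-36 151 [-30.5  -0.6  31.9] [ 0.9 18.4]
-32 136 [-29.9   0.9  31.4] [-1.3 18.4]
-28 127 [-28.7   0.6  29.7] [-3.4 18.3]
-24 83 [-26.3  -0.1  28.5] [-0.8 18.1]
-20 31 [-5.5  0.6  6. ] [ 9.6 11.9]
-16 742 [-19.    5.4  20.1] [-8.7 12.3]
-12 493 [-19.4  -2.2  20.5] [-9.  12.7]
-8 43 [-18.6   7.   20.1] [11.9 12.6]
```

Emit:
servo_tool(grip_force=8, moves=[{"jaw": 0.3, "dx": 0, "dy": 0.05, "dz": 0.2, "wx": 0, "wy": 0, "wz": 0}, {"jaw": 0, "dx": 0, "dy": 0, "dz": 0, "wx": 0, "wy": 0, "wz": 0}, {"jaw": 0, "dx": 0, "dy": 0, "dz": 0, "wx": 0, "wy": 0, "wz": 0}, {"jaw": 0, "dx": 0, "dy": 0, "dz": 0, "wx": 0, "wy": 0, "wz": 0}, {"jaw": 0, "dx": 0, "dy": 0, "dz": 0, "wx": 0, "wy": 0, "wz": 0}, {"jaw": 0, "dx": 0, "dy": 0, "dz": 0, "wx": 0, "wy": 0, "wz": 0}])

```text
clock: 19.37
tool_pos: [0.4362, -0.0635, 0.0021]
ee_rot: [[-0.297, 0.955, 0.001], [0.955, 0.297, -0.0], [-0.0, 0.001, -1.0]]
wrist_force: [-0.7, 0.2, 7.5]
opening: 0.012
finger_force: 8.0
```

Emit:
servo_tool(moves=[{"jaw": 0, "dx": 0, "dy": 0, "dz": -2, "wx": 0, "wy": 0, "wz": 0}, {"jaw": 0, "dx": 0, "dy": 0, "dz": -3.5, "wx": 0, "wy": 0, "wz": 0}, {"jaw": 0, "dx": 0, "dy": 0, "dz": -3.5, "wx": 0, "wy": 0, "wz": 0}, {"jaw": 0, "dx": 0, "dy": 0, "dz": -1, "wx": 0, "wy": 0, "wz": 0}, {"jaw": 0, "dx": 0, "dy": 0, "dz": 0, "wx": 0, "wy": 0, "wz": 0.104}, {"jaw": 0, "dx": 0, "dy": 0, "dz": 0, "wx": 0, "wy": 0, "wz": 0.104}, {"jaw": 0, "dx": 0, "dy": 0, "dz": 0, "wx": 0, "wy": 0, "wz": 0}, {"jaw": 0, "dx": 0, "dy": 0, "dz": 0, "wx": 0, "wy": 0, "wz": 0}])

```text
clock: 20.03
tool_pos: [0.4358, -0.0634, 0.1018]
ee_rot: [[-0.096, 0.995, -0.0], [0.995, 0.096, -0.0], [-0.0, -0.0, -1.0]]
wrist_force: [-0.3, 0.1, -0.7]
opening: 0.0124
finger_force: 8.0
```

```bash
python3 -c "
from h import *
im=shot('wrist'); X,uv=cloud(im); s=im['st']; print(s['clock'],s['opening'],s['finger_force'])
T=(X-np.array(s['tool_pos']))@np.array(s['ee_rot'])
m=(abs(T[:,0])<.025)&(abs(T[:,1])<.05)&(T[:,2]>-.06)&(T[:,2]<.02)
for z in range(-56,14,4):
    k=m&(abs(T[:,2]*1000-z)<2)
    if k.sum()>3: print(z,k.sum(),np.round(np.percentile(T[k,1]*1000,[1,50,99]),1),np.round(np.percentile(T[k,0]*1000,[1,99]),1))
plan(W(0,-.0002,.12),np.r_[xs,0])
sc()
im=shot('top'); X,uv=cloud(im); a=(X[:,:2]-c0)@ys;b=(X[:,:2]-c0)@xs
for q in [-.04,-.02,0,.02,.04,.06]:
    k=(abs(a-q)<.01)&(abs(b)<.03)&(X[:,2]>.06)&(X[:,2]<.09)
    if k.sum(): print(q,k.sum(),np.round([b[k].min(),b[k].max(),np.median(X[k,2])],4))
"
```

```text
20.0333 0.012368656604458716 8.00049751996994
-56 90 [-13.7   6.3  14.5] [-15.2  18.5]
-52 171 [-13.6  -0.1  14.9] [-12.5  18.6]
-48 285 [-13.7   0.5  14.9] [ 6.2 18.5]
-44 107 [-14.6   0.5  15.2] [11.5 18.5]
-40 116 [-13.8  -0.4  15.3] [11.3 18.6]
-36 100 [-14.1   1.1  14.7] [10.7 18.6]
-32 84 [-14.   -0.8  14.4] [11.3 18.6]
-28 103 [-12.8  -0.1  12.8] [ 9.7 18.6]
-24 52 [-10.9   0.8  11.3] [11.6 18.5]
-20 29 [-5.6  0.5  5.9] [10.9 13. ]
-16 69 [-19.    0.5  20. ] [ 8.8 13.8]
-12 112 [-19.1   0.5  20.2] [ 8.4 14. ]
-8 14 [-19.4  15.9  19.8] [13. 14.]
-4 19 [-19.3  16.7  20.1] [11.9 13.8]
0 11 [-19.6 -16.5  19.8] [13.2 13.9]
clock 20.0833 pos [ 0.4358 -0.0634  0.1016] d(cm) [ 2.91 12.15 -1.84] n 12.63
w [-0.0004 -0.0001  0.0069]
clock 20.08 n 148 bar slope -0.0072 z0 0.0706 ends [-0.1291  0.2084]
-0.04 46 [-0.0077  0.0152  0.0695]
-0.02 32 [-0.0009  0.0135  0.0691]
0 5 [-0.0022  0.0138  0.0685]
0.02 9 [0.0046 0.0132 0.0684]
0.04 52 [-0.0129  0.0153  0.0695]
0.06 66 [-0.0136  0.0131  0.0696]
```

Emit:
servo_tool(moves=[{"jaw": 0, "dx": 0.7, "dy": 3.05, "dz": 0, "wx": 0, "wy": 0, "wz": 0}, {"jaw": 0, "dx": 0.7, "dy": 3.05, "dz": 0, "wx": 0, "wy": 0, "wz": 0}, {"jaw": 0, "dx": 0.7, "dy": 3.05, "dz": 0, "wx": 0, "wy": 0, "wz": 0}, {"jaw": 0, "dx": 0.6, "dy": 3.05, "dz": 0, "wx": 0, "wy": 0, "wz": 0.007}, {"jaw": 0, "dx": 0, "dy": 0, "dz": 0, "wx": 0, "wy": 0, "wz": 0}, {"jaw": 0, "dx": 0, "dy": 0, "dz": 0, "wx": 0, "wy": 0, "wz": 0}, {"jaw": 0, "dx": 0, "dy": 0, "dz": 0, "wx": 0, "wy": 0, "wz": 0}])

```text
clock: 20.77
tool_pos: [0.5541, -0.0251, 0.1012]
ee_rot: [[-0.087, 0.996, -0.001], [0.996, 0.087, 0.0], [0.0, -0.001, -1.0]]
wrist_force: [-0.1, 0.3, -0.5]
opening: 0.0119
finger_force: 8.0
```

```bash
python3 -c "
from h import *
plan(W(-.002,.0003,.0775),np.r_[xs,0])
im=shot('wrist'); np.save('w7.npy',im,allow_pickle=True); X,uv=cloud(im)
a=(X[:,:2]-c0)@ys;b=(X[:,:2]-c0)@xs
m=(X[:,2]>.085)&(X[:,2]<.12)&(abs(b)<.03)&(abs(a)<.03); print('rider a',np.round(np.percentile(a[m],[1,50,99.5]),4),'b',np.round(np.percentile(b[m],[.5,99.5]),4))
for q in np.arange(.015,.1,.01):
    k=(abs(a-q)<.005)&(abs(b)<.025)&(X[:,2]>.062)&(X[:,2]<.08)
    if k.sum()>10: print(np.round(q,3),k.sum(),np.round([b[k].min(),b[k].max(),np.mean(X[k,2])],4))
sc()"
```

```text
clock 20.7667 pos [ 0.5541 -0.0251  0.1012] d(cm) [0.04 0.05 2.37] n 2.37
w [-0.0015 -0.0003 -0.0023]
rider a [0.0063 0.0106 0.0116] b [-0.0196  0.02  ]
0.015 373 [-0.0135  0.0132  0.0692]
0.025 359 [-0.0134  0.0139  0.0692]
0.035 395 [-0.0141  0.0139  0.0692]
0.045 395 [-0.0131  0.0138  0.0692]
0.055 429 [-0.0129  0.0137  0.0693]
0.065 394 [-0.0127  0.0135  0.0695]
0.075 428 [-0.0126  0.0134  0.0696]
0.085 440 [-0.0133  0.0141  0.0696]
0.095 454 [-0.0131  0.0141  0.0695]
clock 20.82 n 270 bar slope 0.0018 z0 0.0709 ends [-0.1293  0.2061]
```

Emit:
servo_tool(moves=[{"jaw": 0, "dx": 0, "dy": 0, "dz": 1.0, "wx": 0, "wy": 0, "wz": 0}, {"jaw": 0, "dx": 0, "dy": 0, "dz": 0.6, "wx": 0, "wy": 0, "wz": 0}, {"jaw": 0, "dx": 0, "dy": 0, "dz": 0.4, "wx": 0, "wy": 0, "wz": 0}, {"jaw": 0, "dx": 0, "dy": 0, "dz": 0.2, "wx": 0, "wy": 0, "wz": 0}, {"jaw": 0, "dx": 0, "dy": 0, "dz": 0.1, "wx": 0, "wy": 0, "wz": 0}, {"jaw": 0, "dx": 0, "dy": 0, "dz": 0, "wx": 0, "wy": 0, "wz": 0}, {"jaw": 0, "dx": 0, "dy": 0, "dz": 0, "wx": 0, "wy": 0, "wz": 0}])

```text
clock: 21.45
tool_pos: [0.555, -0.0252, 0.0788]
ee_rot: [[-0.086, 0.996, 0.0], [0.996, 0.086, -0.0], [-0.0, 0.0, -1.0]]
wrist_force: [0.3, 0.1, 0.4]
opening: 0.0119
finger_force: 8.0
```

```bash
cat > r.py <<'E'
from h import *
s=robot.get_state(); print(np.round(s['wrist_force'],1),np.round(s['torque'],2),s['tool_pos'])
im=shot('wrist'); X,uv=cloud(im)
a=(X[:,:2]-c0)@ys;b=(X[:,:2]-c0)@xs
m=(X[:,2]>.0725)&(X[:,2]<.08)&(abs(b)<.03)&(abs(a)<.02); print('plate top',m.sum(),np.round(np.median(X[m,2]),4),'a',np.round(np.percentile(a[m],[1,99]),4),'b',np.round(np.percentile(b[m],[1,99]),4))
k=(abs(b)<.011)&(a>.02)&(a<.13)&(X[:,2]>.06)&(X[:,2]<.08); f=np.polyfit(a[k],X[k,2],1); print('slope',k.sum(),np.round(f,4))
sc();sc()
E
python3 r.py
```

```text
[0.3 0.1 0.4] [-0.11  0.06 -0.03] [ 0.55500327 -0.02523939  0.07879655]
plate top 7 0.079 a [0.0106 0.011 ] b [-0.0188  0.0206]
slope 4735 [0.0046 0.0691]
clock 21.5 n 211 bar slope -0.0024 z0 0.0706 ends [-0.1289  0.2087]
clock 21.55 n 238 bar slope 0.0047 z0 0.0708 ends [-0.129   0.2079]
```

Emit:
servo_tool(moves=[{"jaw": 0, "dx": 0.05, "dy": -0.05, "dz": 0.05, "wx": 0, "wy": 0, "wz": 0}, {"jaw": 0, "dx": 0, "dy": 0, "dz": 0.05, "wx": 0, "wy": 0, "wz": 0}, {"jaw": 0, "dx": 0, "dy": 0, "dz": 0, "wx": 0, "wy": 0, "wz": 0}, {"jaw": 0, "dx": 0, "dy": 0, "dz": 0, "wx": 0, "wy": 0, "wz": 0}])

```text
clock: 21.93
tool_pos: [0.5544, -0.0248, 0.0777]
ee_rot: [[-0.086, 0.996, 0.0], [0.996, 0.086, -0.0], [-0.0, 0.0, -1.0]]
wrist_force: [-0.2, 0.2, 0.6]
opening: 0.0118
finger_force: 8.0
```

```bash
sed -i 's/X\[:,2\]<.08)&(abs(b)<.03)&(abs(a)<.02)/X[:,2]<.085)\&(abs(b)<.03)\&(abs(b)>.008)\&(abs(a)<.02)/' r.py; python3 r.py
```

```text
[-0.2  0.2  0.6] [-0.08  0.06  0.02] [ 0.55438182 -0.02475329  0.07773194]
plate top 36 0.0811 a [0.01   0.0118] b [-0.0194  0.0202]
slope 4777 [0.0045 0.0692]
clock 21.98 n 227 bar slope 0.0031 z0 0.0708 ends [-0.1292  0.2064]
clock 22.03 n 218 bar slope 0.0008 z0 0.0708 ends [-0.1293  0.2066]
```

Run:
```python
from h import *
im=shot('wrist'); X,uv=cloud(im)
a=(X[:,:2]-c0)@ys;b=(X[:,:2]-c0)@xs
m=(X[:,2]>.055)&(X[:,2]<.1)&(abs(b)<.022)&(a>-.02)&(a<.025)
for c in range(215,300,6):
    k=m&(uv[:,0]==c); print(c,[(int(v),round(x*1000,1),round(y*1000,1),round(z*1000,1)) for v,x,y,z in zip(uv[k][:,1],a[k],b[k],X[k,2])][::2])
save(im,'w8.png',(180,120,330,230),5)
```

```text
215 []
221 []
227 [(198, np.float64(12.0), np.float64(-18.5), np.float64(79.9)), (200, np.float64(11.2), np.float64(-18.3), np.float64(82.7)), (202, np.float64(11.8), np.float64(-17.6), np.float64(89.9)), (204, np.float64(10.9), np.float64(-17.5), np.float64(91.7)), (206, np.float64(9.3), np.float64(-17.5), np.float64(91.3)), (208, np.float64(7.7), np.float64(-17.6), np.float64(90.9))]
233 []
239 [(178, np.float64(24.6), np.float64(-10.1), np.float64(68.1)), (180, np.float64(23.2), np.float64(-10.0), np.float64(68.9)), (182, np.float64(21.7), np.float64(-10.1), np.float64(69.0)), (184, np.float64(20.2), np.float64(-10.1), np.float64(69.4)), (186, np.float64(18.6), np.float64(-10.1), np.float64(69.3)), (188, np.float64(17.1), np.float64(-10.1), np.float64(69.9)), (190, np.float64(15.4), np.float64(-10.2), np.float64(69.3)), (192, np.float64(14.0), np.float64(-10.2), np.float64(69.8)), (194, np.float64(12.3), np.float64(-10.2), np.float64(69.4)), (196, np.float64(10.4), np.float64(-10.3), np.float64(68.4)), (198, np.float64(8.8), np.float64(-10.3), np.float64(68.6)), (200, np.float64(7
[... 4114 characters left out ...]
)), (194, np.float64(12.1), np.float64(13.1), np.float64(69.2)), (196, np.float64(10.2), np.float64(13.1), np.float64(68.2)), (198, np.float64(8.8), np.float64(13.1), np.float64(68.9)), (200, np.float64(7.3), np.float64(13.1), np.float64(69.5))]
275 [(198, np.float64(11.3), np.float64(17.0), np.float64(78.0)), (200, np.float64(10.9), np.float64(16.7), np.float64(82.0)), (202, np.float64(11.5), np.float64(16.2), np.float64(89.3))]
281 [(203, np.float64(10.9), np.float64(20.4), np.float64(89.6)), (205, np.float64(9.7), np.float64(20.3), np.float64(90.5)), (207, np.float64(8.2), np.float64(20.3), np.float64(90.6)), (209, np.float64(7.1), np.float64(20.3), np.float64(91.5))]
287 []
293 []
299 []
```

View pics/w8.png

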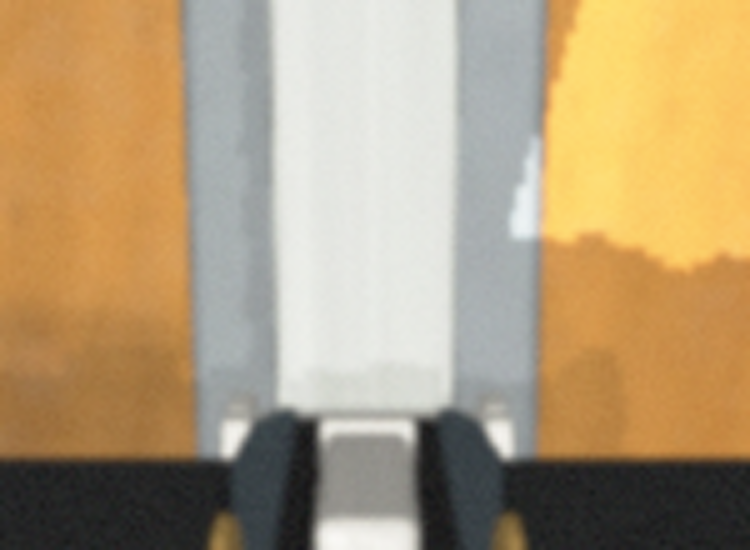

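The plate top measures 0.091, so the underside is at 0.085 and still 16 mm above the bar; I had the sign of the offset wrong. The legs at (238,430) and (497,430) straddle the bar (275 to 455) symmetrically. Lowering further.

Emit:
servo_tool(moves=[{"jaw": 0, "dx": 0, "dy": 0, "dz": 0.4, "wx": 0, "wy": 0, "wz": 0}, {"jaw": 0, "dx": 0, "dy": 0, "dz": 0.4, "wx": 0, "wy": 0, "wz": 0}, {"jaw": 0, "dx": 0, "dy": 0, "dz": 0.4, "wx": 0, "wy": 0, "wz": 0}, {"jaw": 0, "dx": 0, "dy": 0, "dz": 0.2, "wx": 0, "wy": 0, "wz": 0}, {"jaw": 0, "dx": 0, "dy": 0, "dz": 0.1, "wx": 0, "wy": 0, "wz": 0}, {"jaw": 0, "dx": 0, "dy": 0, "dz": 0, "wx": 0, "wy": 0, "wz": 0}, {"jaw": 0, "dx": 0, "dy": 0, "dz": 0, "wx": 0, "wy": 0, "wz": 0}])

```text
clock: 22.72
tool_pos: [0.5544, -0.0247, 0.0627]
ee_rot: [[-0.086, 0.996, -0.0], [0.996, 0.086, 0.0], [0.0, -0.0, -1.0]]
wrist_force: [-0.4, 0.2, 0.3]
opening: 0.012
finger_force: 8.0
```

```bash
cat > r2.py <<'E'
from h import *
s=robot.get_state(); print(s['clock'],np.round(s['wrist_force'],1),np.round(s['torque'],2),np.round(s['tool_pos'],4))
im=shot('wrist'); X,uv=cloud(im)
a=(X[:,:2]-c0)@ys;b=(X[:,:2]-c0)@xs
m=(X[:,2]>.071)&(X[:,2]<.085)&(abs(b)<.024)&(a<.0105)&(a>-.02); print('plate top',m.sum(),np.round(np.percentile(X[m,2],[10,50,90]),4),'b',np.round(np.percentile(b[m],[1,99]),4))
k=(abs(b)<.011)&(a>.02)&(a<.12)&(X[:,2]>.06)&(X[:,2]<.08); f=np.polyfit(a[k],X[k,2],1); print('slope',k.sum(),np.round(f,4))
sc();sc()
E
python3 r2.py
```

```text
22.7167 [-0.4  0.2  0.3] [-0.02  0.06  0.03] [ 0.5544 -0.0247  0.0627]
plate top 97 [0.0759 0.0773 0.0828] b [-0.0191  0.0203]
slope 4981 [0.0047 0.0691]
clock 22.77 n 237 bar slope 0.002 z0 0.0712 ends [-0.1292  0.207 ]
clock 22.82 n 232 bar slope -0.0019 z0 0.0711 ends [-0.1292  0.2072]
```

Emit:
servo_tool(moves=[{"jaw": 0, "dx": 0, "dy": 0, "dz": 0.05, "wx": 0, "wy": 0, "wz": 0}, {"jaw": 0, "dx": 0, "dy": 0, "dz": 0.05, "wx": 0, "wy": 0, "wz": 0}, {"jaw": 0, "dx": 0, "dy": 0, "dz": 0.02, "wx": 0, "wy": 0, "wz": 0}, {"jaw": 0, "dx": 0, "dy": 0, "dz": 0, "wx": 0, "wy": 0, "wz": 0}, {"jaw": 0, "dx": 0, "dy": 0, "dz": 0, "wx": 0, "wy": 0, "wz": 0}])

```text
clock: 23.28
tool_pos: [0.5544, -0.0248, 0.0615]
ee_rot: [[-0.086, 0.996, -0.0], [0.996, 0.086, -0.0], [-0.0, -0.0, -1.0]]
wrist_force: [0.0, 0.1, 0.0]
opening: 0.0122
finger_force: 8.0
```

```bash
python3 r2.py
```

```text
23.2833 [0.  0.1 0. ] [-0.1   0.03 -0.03] [ 0.5544 -0.0248  0.0615]
plate top 105 [0.0748 0.076  0.083 ] b [-0.019   0.0203]
slope 5049 [0.0042 0.0692]
clock 23.33 n 223 bar slope -0.0049 z0 0.0713 ends [-0.1292  0.2069]
clock 23.38 n 215 bar slope -0.0042 z0 0.0713 ends [-0.129  0.207]
```

Emit:
servo_tool(grip_force=3, moves=[{"jaw": 0, "dx": 0, "dy": 0, "dz": 0.03, "wx": 0, "wy": 0, "wz": 0}, {"jaw": 0.14, "dx": 0, "dy": 0, "dz": 0, "wx": 0, "wy": 0, "wz": 0}, {"jaw": 0.16, "dx": 0, "dy": 0, "dz": 0, "wx": 0, "wy": 0, "wz": 0}, {"jaw": 0.2, "dx": 0, "dy": 0, "dz": 0, "wx": 0, "wy": 0, "wz": 0}, {"jaw": 0.3, "dx": 0, "dy": 0, "dz": 0, "wx": 0, "wy": 0, "wz": 0}, {"jaw": 0.4, "dx": 0, "dy": 0, "dz": 0, "wx": 0, "wy": 0, "wz": 0}, {"jaw": 0.4, "dx": 0, "dy": 0, "dz": 0, "wx": 0, "wy": 0, "wz": 0}, {"jaw": 0.4, "dx": 0, "dy": 0, "dz": 0, "wx": 0, "wy": 0, "wz": 0}])

```text
clock: 24.1
tool_pos: [0.5544, -0.0248, 0.0612]
ee_rot: [[-0.086, 0.996, 0.0], [0.996, 0.086, 0.0], [-0.0, 0.0, -1.0]]
wrist_force: [-0.2, 0.9, -0.4]
opening: 0.0364
finger_force: 0.0
```

```bash
python3 r2.py
```

```text
24.1 [-0.2  0.9 -0.4] [-0.05  0.01 -0.01] [ 0.5544 -0.0248  0.0612]
plate top 1068 [0.0744 0.0752 0.0761] b [-0.0181  0.0192]
slope 5076 [0.0051 0.0691]
clock 24.15 n 187 bar slope -0.0006 z0 0.0709 ends [-0.1293  0.2074]
clock 24.2 n 217 bar slope -0.0013 z0 0.0711 ends [-0.1289  0.2068]
```

Emit:
servo_tool(moves=[{"jaw": 0.4, "dx": 0, "dy": 0, "dz": -1, "wx": 0, "wy": 0, "wz": 0}, {"jaw": 0.4, "dx": 0, "dy": 0, "dz": -2, "wx": 0, "wy": 0, "wz": 0}, {"jaw": 0.4, "dx": 0, "dy": 0, "dz": -3.5, "wx": 0, "wy": 0, "wz": 0}, {"jaw": 0.4, "dx": 0, "dy": 0, "dz": -3.5, "wx": 0, "wy": 0, "wz": 0}, {"jaw": 0.4, "dx": -3.5, "dy": 0, "dz": -1, "wx": 0, "wy": 0, "wz": 0}, {"jaw": 0.4, "dx": -3.5, "dy": 0, "dz": -1, "wx": 0, "wy": 0, "wz": 0}, {"jaw": 0.4, "dx": 0, "dy": 0, "dz": 0, "wx": 0, "wy": 0, "wz": 0}, {"jaw": 0.4, "dx": 0, "dy": 0, "dz": 0, "wx": 0, "wy": 0, "wz": 0}, {"jaw": 0.4, "dx": 0, "dy": 0, "dz": 0, "wx": 0, "wy": 0, "wz": 0}])

```text
clock: 25.0
tool_pos: [0.5601, -0.0944, 0.1815]
ee_rot: [[-0.085, 0.996, -0.0], [0.996, 0.085, 0.0], [0.0, -0.0, -1.0]]
wrist_force: [-0.4, -0.2, -0.7]
opening: 0.0363
finger_force: 0.0
```

Run:
```python
from h import *
im=shot('wrist'); X,uv=cloud(im); save(im,'w9.png',sc=1.2)
a=(X[:,:2]-c0)@ys;b=(X[:,:2]-c0)@xs; print(im['st']['clock'])
m=(X[:,2]>.0725)&(X[:,2]<.0785)&(abs(b)<.024)&(abs(a)<.02); P=np.c_[a,b][m].astype(np.float32)
print('plate',m.sum(),cv2.minAreaRect(P),np.median(X[m,2]))
t=(X[:,2]>.10)&(X[:,2]<.12)&(abs(b)<.024)&(abs(a)<.03); print('fin',t.sum(),cv2.minAreaRect(np.c_[a,b][t].astype(np.float32)),np.median(X[t,2]))
k=(abs(b)<.011)&(abs(a)>.02)&(a<.13)&(a>-.04)&(X[:,2]>.062)&(X[:,2]<.076); print('slope',k.sum(),np.round(np.polyfit(a[k],X[k,2],1),4))
B=(abs(X[:,2]-.0105)<.003)&(abs(b)>.018)&(abs(b)<.033)&(abs(a)<.11); print('base',B.sum(),np.round(np.polyfit(a[B],X[B,2],1),4))
G=(abs(X[:,2]-.0105)<.003)&(abs(b)>.02)&(abs(b)<.03)&(abs(a)<.14)&(cv2.cvtColor(im['pixels'],cv2.COLOR_RGB2HSV)[uv[:,1],uv[:,0],1]<90); print('base ends',np.sort(a[G])[[2,-3]])
sc();sc()
```

```text
25.0
plate 549 ((-0.00023063179105520248, 0.0003679152578115463), (0.0222008116543293, 0.03922693058848381), 0.275321364402771) 0.07540164622010154
fin 262 ((-0.0007251081988215446, 0.00085417740046978), (0.019608575850725174, 0.01057670172303915), 0.24763651192188263) 0.11121575076043638
slope 2421 [0.0049 0.0692]
base 3606 [0.0025 0.0103]
base ends [-0.1183516   0.11833164]
clock 25.05 n 233 bar slope 0.0006 z0 0.0714 ends [-0.1289  0.2057]
clock 25.1 n 228 bar slope -0.0057 z0 0.0714 ends [-0.129   0.2072]
```

View pics/w9.png

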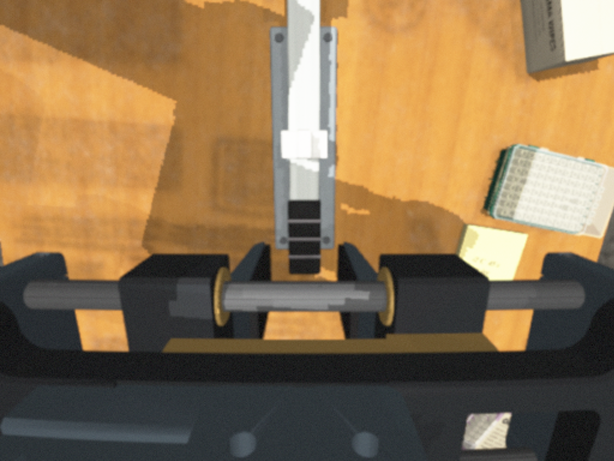

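The rider sits at (304,144), centred on the base to within 1 mm and square on the bar. The tilt is about 0.003 rad with nothing touching, so I'm handing in.

```bash
python3 -c "
from workcell import robot
print(robot.finish_job())"
```

```text
the job is handed in; nothing more can be done
None
```

The paddle balances by itself on the pivot edge, level to about 0.003 rad; the rider sits astride it within about 1 mm of the edge, and the job was handed in about 25 s into the 64 s with nothing touching and the bystanders not disturbed.

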